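Swap the battery packs of the ice-cream cart

TASK

Swap the ice-cream cart's batteries: turn the red isolator OFF before you take out or fit any pack, lift the spent packs out of the dock and lay them upright and flat in the blue returns tray, then fit every charged pack in a free bay, toe hooked under the lip and terminal end swung down until it lies flat on the bay floor. When all that is done, turn the isolator back ON, and leave the topping tub, cup and bowl where they stand.

Things in the scene. Friction and masses are not known exactly. Their poses are not given: they have to be found in the camera images.
- dock: the cart's power dock, fixed: metal tray with three battery bays side by side along y, grey isolator housing (88 mm wide, 45 mm high) at its +y end. Origin on the counter under the middle bay; +x runs along the bays from hook lip (robot's side) to terminal block, z up. Tray 146 mm long; bay floors 8 mm above the counter; bays 64 mm wide, 70 mm apart, dividers 6 mm thick, 22 mm above the floor
- lip (a point): hook lip across the -x end of all bays: point on its free edge at the middle bay, at its underside (19 mm above the bay floor). It is 4 mm thick and overhangs the bays by 10 mm from a wall whose inner face is at dock x = -72 mm. A pack's toe goes under it: feed it in toe-down at 10 to 20 degrees, then lower the terminal end. Taking out is the reverse
- terminals (a point): black terminal block across the +x end of the bays: point on top of its face, middle bay, 16 mm above the bay floor, dock x = +48 mm; block 22 mm thick. Between this face and the wall behind the lip a pack has 4 mm of play in all (4 mm to each side across); set straight down flat it cannot go in, lip and block being in the way
- bay0 (a point): battery bay at dock y = -70 mm: the point of its floor under the middle of a seated pack's handle (dock x = 0); axes as the dock's. A seated pack's own point is 36 mm above it, all axes alike
- bay1 (a point): battery bay at dock y = 0: the point of its floor under the middle of a seated pack's handle (dock x = 0); axes as the dock's. A seated pack's own point is 36 mm above it, all axes alike
- bay2 (a point): battery bay at dock y = +70 mm: the point of its floor under the middle of a seated pack's handle (dock x = 0); axes as the dock's. A seated pack's own point is 36 mm above it, all axes alike
- isolator (a joint): rotary battery isolator, rad: 0 = OFF (red bar crosswise to the bays, along dock y), 1.571 = ON (bar along the bays, dock x); clockwise seen from above is towards ON. Snap-action: let go short of half-way it springs back, past half-way it snaps over by itself; takes about 0.18 N m
- isolator_grip (a point): the isolator's red bar on its yellow plate: point on the turning axis (dock x = -10, y = 152 mm), 74 mm above the counter, 12 mm below the bar's top. Bar 52 mm long, 14 wide, 32 high, on a round skirt of 24 mm radius whose top is 20 mm below this point. Axes turn with the bar: its length is along its own y
- tray: blue returns tray, fixed on the counter, 164 x 164 x 24 mm outside, walls and floor 5 mm; takes two packs side by side (along its x, at y = +-36 mm). Origin: centre of its underside
- spent0_mid (a point): spent pack (one red lamp), seated in bay0 at the start; 1 or 2 of 3 are present. 116 x 56 x 72 mm, 0.36 to 0.56 kg. Point: half-way up (36 mm), under the handle's middle (near the mass centre). Toe end -x (tip 70 mm off), terminal end +x (46 mm off). Toe ledge 28 long, 14 high; case 88 long, 40 high. Handle bar on top along x: 50 long, 18 wide, 57 to 72 mm above the underside, open below
- spent1_mid (a point): spent pack (one red lamp), seated in bay1 at the start; 1 or 2 of 3 are present. 116 x 56 x 72 mm, 0.36 to 0.56 kg. Point: half-way up (36 mm), under the handle's middle (near the mass centre). Toe end -x (tip 70 mm off), terminal end +x (46 mm off). Toe ledge 28 long, 14 high; case 88 long, 40 high. Handle bar on top along x: 50 long, 18 wide, 57 to 72 mm above the underside, open below
- spent2_mid (a point): spent pack (one red lamp), seated in bay2 at the start; 1 or 2 of 3 are present. 116 x 56 x 72 mm, 0.36 to 0.56 kg. Point: half-way up (36 mm), under the handle's middle (near the mass centre). Toe end -x (tip 70 mm off), terminal end +x (46 mm off). Toe ledge 28 long, 14 high; case 88 long, 40 high. Handle bar on top along x: 50 long, 18 wide, 57 to 72 mm above the underside, open below
- fresh0_mid (a point): charged pack (four green lamps), on the counter on the right; 2 or 3 are present. 116 x 56 x 72 mm, 0.36 to 0.56 kg. Point: half-way up (36 mm), under the handle's middle (near the mass centre). Toe end -x (tip 70 mm off), terminal end +x (46 mm off). Toe ledge 28 long, 14 high; case 88 long, 40 high. Handle bar on top along x: 50 long, 18 wide, 57 to 72 mm above the underside, open below
- fresh1_mid (a point): charged pack (four green lamps), on the counter on the right; 2 or 3 are present. 116 x 56 x 72 mm, 0.36 to 0.56 kg. Point: half-way up (36 mm), under the handle's middle (near the mass centre). Toe end -x (tip 70 mm off), terminal end +x (46 mm off). Toe ledge 28 long, 14 high; case 88 long, 40 high. Handle bar on top along x: 50 long, 18 wide, 57 to 72 mm above the underside, open below
- fresh2_mid (a point): charged pack (four green lamps), on the counter on the right; 2 or 3 are present. 116 x 56 x 72 mm, 0.36 to 0.56 kg. Point: half-way up (36 mm), under the handle's middle (near the mass centre). Toe end -x (tip 70 mm off), terminal end +x (46 mm off). Toe ledge 28 long, 14 high; case 88 long, 40 high. Handle bar on top along x: 50 long, 18 wide, 57 to 72 mm above the underside, open below
- tub: bystander: white topping tub with a red lid, 90 mm across, 120 mm high; origin under its centre
- cup: bystander: paper cup, 80 mm across, 115 mm high; origin under its centre
- bowl: bystander: steel bowl, 110 mm across, 50 mm high; origin under its centre

How it is judged (in metres and radians):
On the way, in this order (a step that is already met when the one before it is completed fails the run):
1. the isolator is turned OFF while the spent packs still sit in their bays and no charged pack has been brought to the dock (value of joint isolator below 0.12 rad and distance of each of spent0_mid, spent1_mid, spent2_mid from where it was at the start of the episode below 0.02 m and horizontal distance between each of fresh0_mid, fresh1_mid, fresh2_mid and dock above 0.12 m), for 0.2 s.
2. with the isolator OFF, every spent pack lies in the returns tray and every charged pack is hooked and flat in a bay (value of joint isolator below 0.12 rad and ((x of fresh0_mid in the frame of bay0 between -0.008 and 0.008 m and y of fresh0_mid in the frame of bay0 between -0.01 and 0.01 m and z of fresh0_mid in the frame of bay0 between 0.032 and 0.04 m) or (x of fresh0_mid in the frame of bay1 between -0.008 and 0.008 m and y of fresh0_mid in the frame of bay1 between -0.01 and 0.01 m and z of fresh0_mid in the frame of bay1 between 0.032 and 0.04 m) or (x of fresh0_mid in the frame of bay2 between -0.008 and 0.008 m and y of fresh0_mid in the frame of bay2 between -0.01 and 0.01 m and z of fresh0_mid in the frame of bay2 between 0.032 and 0.04 m)) and angle between each of fresh0_mid, fresh1_mid, fresh2_mid's own z axis and vertical below 0.06 rad and ((x of fresh1_mid in the frame of bay0 between -0.008 and 0.008 m and y of fresh1_mid in the frame of bay0 between -0.01 and 0.01 m and z of fresh1_mid in the frame of bay0 between 0.032 and 0.04 m) or (x of fresh1_mid in the frame of bay1 between -0.008 and 0.008 m and y of fresh1_mid in the frame of bay1 between -0.01 and 0.01 m and z of fresh1_mid in the frame of bay1 between 0.032 and 0.04 m) or (x of fresh1_mid in the frame of bay2 between -0.008 and 0.008 m and y of fresh1_mid in the frame of bay2 between -0.01 and 0.01 m and z of fresh1_mid in the frame of bay2 between 0.032 and 0.04 m)) and ((x of fresh2_mid in the frame of bay0 between -0.008 and 0.008 m and y of fresh2_mid in the frame of bay0 between -0.01 and 0.01 m and z of fresh2_mid in the frame of bay0 between 0.032 and 0.04 m) or (x of fresh2_mid in the frame of bay1 between -0.008 and 0.008 m and y of fresh2_mid in the frame of bay1 between -0.01 and 0.01 m and z of fresh2_mid in the frame of bay1 between 0.032 and 0.04 m) or (x of fresh2_mid in the frame of bay2 between -0.008 and 0.008 m and y of fresh2_mid in the frame of bay2 between -0.01 and 0.01 m and z of fresh2_mid in the frame of bay2 between 0.032 and 0.04 m)) and x of spent0_mid in the frame of tray between -0.07 and 0.07 m and y of spent0_mid in the frame of tray between -0.07 and 0.07 m and z of spent0_mid in the frame of tray between 0.035 and 0.047 m and angle between each of spent0_mid, spent1_mid, spent2_mid's own z axis and vertical below 0.1 rad and x of spent1_mid in the frame of tray between -0.07 and 0.07 m and y of spent1_mid in the frame of tray between -0.07 and 0.07 m and z of spent1_mid in the frame of tray between 0.035 and 0.047 m and x of spent2_mid in the frame of tray between -0.07 and 0.07 m and y of spent2_mid in the frame of tray between -0.07 and 0.07 m and z of spent2_mid in the frame of tray between 0.035 and 0.047 m), for 0.2 s.
3. the isolator is turned back ON (value of joint isolator above 1.45 rad), for 0.2 s.
At the end, for the whole second after the job is handed in: isolator ON (over 1.45 rad); every charged pack in a bay within 8 mm along, 10 mm across, 4 mm in height and 0.06 rad of its seated place; every spent pack upright on the returns tray's floor (70 mm of its centre along each side, 6 mm in height, 0.1 rad) (value of joint isolator above 1.45 rad and ((x of fresh0_mid in the frame of bay0 between -0.008 and 0.008 m and y of fresh0_mid in the frame of bay0 between -0.01 and 0.01 m and z of fresh0_mid in the frame of bay0 between 0.032 and 0.04 m) or (x of fresh0_mid in the frame of bay1 between -0.008 and 0.008 m and y of fresh0_mid in the frame of bay1 between -0.01 and 0.01 m and z of fresh0_mid in the frame of bay1 between 0.032 and 0.04 m) or (x of fresh0_mid in the frame of bay2 between -0.008 and 0.008 m and y of fresh0_mid in the frame of bay2 between -0.01 and 0.01 m and z of fresh0_mid in the frame of bay2 between 0.032 and 0.04 m)) and angle between each of fresh0_mid, fresh1_mid, fresh2_mid's own z axis and vertical below 0.06 rad and ((x of fresh1_mid in the frame of bay0 between -0.008 and 0.008 m and y of fresh1_mid in the frame of bay0 between -0.01 and 0.01 m and z of fresh1_mid in the frame of bay0 between 0.032 and 0.04 m) or (x of fresh1_mid in the frame of bay1 between -0.008 and 0.008 m and y of fresh1_mid in the frame of bay1 between -0.01 and 0.01 m and z of fresh1_mid in the frame of bay1 between 0.032 and 0.04 m) or (x of fresh1_mid in the frame of bay2 between -0.008 and 0.008 m and y of fresh1_mid in the frame of bay2 between -0.01 and 0.01 m and z of fresh1_mid in the frame of bay2 between 0.032 and 0.04 m)) and ((x of fresh2_mid in the frame of bay0 between -0.008 and 0.008 m and y of fresh2_mid in the frame of bay0 between -0.01 and 0.01 m and z of fresh2_mid in the frame of bay0 between 0.032 and 0.04 m) or (x of fresh2_mid in the frame of bay1 between -0.008 and 0.008 m and y of fresh2_mid in the frame of bay1 between -0.01 and 0.01 m and z of fresh2_mid in the frame of bay1 between 0.032 and 0.04 m) or (x of fresh2_mid in the frame of bay2 between -0.008 and 0.008 m and y of fresh2_mid in the frame of bay2 between -0.01 and 0.01 m and z of fresh2_mid in the frame of bay2 between 0.032 and 0.04 m)) and x of spent0_mid in the frame of tray between -0.07 and 0.07 m and y of spent0_mid in the frame of tray between -0.07 and 0.07 m and z of spent0_mid in the frame of tray between 0.035 and 0.047 m and angle between each of spent0_mid, spent1_mid, spent2_mid's own z axis and vertical below 0.1 rad and x of spent1_mid in the frame of tray between -0.07 and 0.07 m and y of spent1_mid in the frame of tray between -0.07 and 0.07 m and z of spent1_mid in the frame of tray between 0.035 and 0.047 m and x of spent2_mid in the frame of tray between -0.07 and 0.07 m and y of spent2_mid in the frame of tray between -0.07 and 0.07 m and z of spent2_mid in the frame of tray between 0.035 and 0.047 m); the robot touches nothing.
It fails at once if a spent pack is swung out of the dock while the isolator is ON (value of joint isolator above 1.2 rad and ((horizontal distance between spent0_mid and dock below 0.12 m and angle between spent0_mid's own z axis and vertical above 0.12 rad) or (horizontal distance between spent1_mid and dock below 0.12 m and angle between spent1_mid's own z axis and vertical above 0.12 rad) or (horizontal distance between spent2_mid and dock below 0.12 m and angle between spent2_mid's own z axis and vertical above 0.12 rad))).
It fails at once if the tub is knocked over or pushed more than 40 mm (distance of tub from where it was at the start of the episode above 0.04 m or angle between tub's own z axis and vertical above 0.35 rad).
It fails at once if the cup is knocked over or pushed more than 40 mm (distance of cup from where it was at the start of the episode above 0.04 m or angle between cup's own z axis and vertical above 0.35 rad).
It fails at once if the bowl is knocked over or pushed more than 40 mm (distance of bowl from where it was at the start of the episode above 0.04 m or angle between bowl's own z axis and vertical above 0.35 rad).
Of spent0, spent1, spent2 only 1 to 2 are there at a start; the rules pass over those that are not, and their reading is None.
Of fresh0, fresh1, fresh2 only 2 to 3 are there at a start; the rules pass over those that are not, and their reading is None.
At some moment in a run one of fresh0, fresh1, fresh2 may be knocked a few centimetres aside while the robot is not near it.
It also fails if it takes over 210 s, if anything falls off the work surface, if the arm or the gripper's body presses on something with over 40 N, if the wrist force passes 120 N, or if a joint passes its speed limit or range.

ROBOT

A 6-joint arm with a two-finger parallel gripper is mounted at the origin on the work surface. World frame = base frame: x ahead of the robot, y to its left, z up, the work surface at z = 0. Lengths are in mm, angles in degrees, forces in N, time in s.
With the tool pointing down it reaches from about 350 to 850 mm from the base axis. Payload 8.1 kg.
Tool frame: the origin (TCP) lies midway between the tips of the shut fingers; the grasp point (between the pads) lies 19 mm behind it; x points along the fingers, y is the direction in which the jaws open and shut, and the axes are right-handed (so a half turn about x gives the same grasp; the last joint's range is limited). The gripper opens to 85 mm and grips with 20 to 120 N. Pads are 22 mm wide; open, the fingers measure 114 mm over their backs; the gripper's body (76 mm by 85 mm) begins 54 mm behind the grasp point. The pads swing forward as they close: fully open they stand 13 mm farther back than shut.
Start: joints at [-68.95, 7.471, 85.268, -0, 87.261, -4.893], TCP at [262.511, -539.531, 231.292] pointing down, gripper open.
Joint ranges: [-169.43, 169.43], [-51.17, 129.36], [1.28, 143.12], [-76.62, 256.62], [0, 156.53], [-152.29, 152.29]. Speed limits (degrees/s): [136.94, 136.94, 159.86, 180, 180, 180].

INTERFACE

Orientations are given as [roll, pitch, yaw] about the fixed x, y, z axes, in that order (R = Rz(yaw) Ry(pitch) Rx(roll)).
In Python, from bench import r gives the robot as it stands.
- The arm moves only by the tool move_arm, never from a script. Its argument "deltas" is a list of rows, each a list of 2 entries, a list of its own where there are three numbers: the shift along the tool's x, y, z in mm, then the turn about the tool's x in degrees. A call has 1 to 12 rows; each row is the pose to reach, as a shift and turn from the pose measured when the call began, along the tool's axes at that moment; what a row does not reach only later rows make up. A row lasts 1/8 s, in which the tool goes at most 62.5 mm and 10.7 degrees, less where a joint would pass 70% of its speed; a pose out of reach is approached as far as the arm can. A call with a gripper value outside its range is refused whole. "jaw" is the opening, from -1 (shut) to 1 (fully open), set as the call begins (left out, the last holds). The fingers move at their own pace and stop on an object; "squeeze" is the grip in N (left out, the last holds). Time passes only in rows, so rows that repeat a pose let the fingers close. It gives the time, the measured TCP pose, the force and the opening at its end, in the units of the state.
- r.sense(): the state, without advancing time (a new reading comes with each control period).
- r.snapshot(name): name is "side" or "top" or "wrist"; returns (picture, depth): 400x640x3 uint8, red, green, blue; 400x640 float32, mm along the optical axis (not along the pixel's ray), 0 where there is no reading.
- r.get_calibration(name): a dict with "fovy" (degrees; the focal length in pixels is half the picture's height over the tangent of half this angle, whatever the lens; pixels are square), "cx", "cy" (the principal point, pixels), "position" and "attitude" of the camera in the world; the wrist camera has in their place "tool_from_camera" (4x4, takes a point from camera to tool coordinates, whose origin is the TCP and whose axes are the tool frame's). Camera axes: x right, y down, z forward; pixel columns grow to the right and rows downward; lengths in mm; the calibration is good to about 2 mm. A picture is of the moment at which its call begins: read the wrist's pose just before it. get_calibration takes no time and is no camera call.
- r.hand_in(): hands the job in, once; it reports no verdict.
The state is a dict: "time": time; "joint_pos": joint angles; "qd": joint speeds; "joint_efforts": joint torques, N m; "tool_pos": TCP position; "tcp_rot": TCP orientation; "ft_force": force on the tool from outside, world axes, zero at the start; "wrist_torque": the same for the moment, N m; "finger_gap": finger opening in mm.
Only numpy, scipy, OpenCV 4.12 (cv2) and the standard library are available. Lean on these libraries where they do the work, as an engineer would, in place of code of your own. Each camera call takes 0.05 s, during which the arm holds its last target. There are 200 camera calls.

## Working session

There is one attempt and no reset: what is moved stays moved. The work goes in short steps, Python scripts to look and compute and a tool call to move; the robot and the scene stay as the last step left them, time stands still between calls to the robot, and variables do not carry over. Pictures are saved under pics/ and viewed, about 12 in all and at most 16, crops included, and the job is handed in when it is done.

Besides the shell and the picture viewer there is one more tool, called after ">>>" as a command line: name --argument value ..., lists and objects as JSON in quotes. move_arm: Moves the arm, as the interface text tells. Its arguments: {"type":"object","properties":{"deltas":{"type":"array","items":{"type":"array"}},"jaw":{"type":"number"},"squeeze":{"type":"number"}},"required":["deltas"]}

```bash
ls; mkdir -p pics
cat > h.py <<'E'
import numpy as np, cv2
from bench import r
from scipy.spatial.transform import Rotation as R
def rot(a):
    a=np.array(a,float)
    return a if a.shape==(3,3) else R.from_quat(a).as_matrix() if a.size==4 else R.from_euler('xyz',a,degrees=True).as_matrix()
def cam(n):
    c=r.get_calibration(n); f=200/np.tan(np.radians(c['fovy']/2))
    if 'position' in c: return c,f,rot(c['attitude']),np.array(c['position'])
    s=r.sense(); T=np.array(c['tool_from_camera']); Rt=rot(s['tcp_rot'])
    return c,f,Rt@T[:3,:3],Rt@T[:3,3]+np.array(s['tool_pos'])
def cloud(n,name=None):
    c,f,Rc,p=cam(n); im,d=r.snapshot(n)
    v,u=np.mgrid[:400,:640]
    P=np.stack([(u-c['cx'])/f*d,(v-c['cy'])/f*d,d],-1)@Rc.T+p
    P[d==0]=np.nan
    if name: cv2.imwrite('pics/'+name+'.png',im[:,:,::-1])
    return im,d,P
E
python3 - <<'E'
from h import *
print(r.sense())
for n in('top','side','wrist'): print(n,r.get_calibration(n))
a=cloud('top','top0');b=cloud('side','side0')
np.savez('c0.npz',ti=a[0],tP=a[2],si=b[0],sP=b[2])
E
```

```text
pics
{'time': 0.0, 'joint_pos': array([-6.89484611e+01,  7.51482859e+00,  8.53315239e+01,  2.97953040e-04,
        8.72628078e+01, -4.89496242e+00]), 'qd': array([ 0.04320938, -0.01264042, -0.05920153, -0.00330832, -0.04796226,
       -0.04298638]), 'joint_efforts': array([-1.59500109e-03, -5.69401324e+01, -5.00549841e+01, -8.04320061e-04,
        1.50628248e-02, -8.25022721e-05]), 'tool_pos': array([ 262.31599253, -538.98228077,  230.22585399]), 'tcp_rot': array([-95.05115798,  89.89083927, 110.89532884]), 'ft_force': array([-0.6649845 , -0.51760458, -0.59520108]), 'wrist_torque': array([-0.01015552,  0.01418778,  0.01080558]), 'finger_gap': 85.2632028032838}
top {'fovy': 48.801134056805004, 'cx': 320.38438731197766, 'cy': 196.70007441773035, 'position': array([ 323.54544945,    1.80759352, 1371.84127915]), 'attitude': array([-167.92583407,    0.19218788,  -89.06636652])}
side {'fovy': 50.25162324139771, 'cx': 320.71084276565693, 'cy': 198.0952474906244, 'position': array([144.6309827 , 604.98669185, 678.73449008]), 'attitude': array([-130.26367738,    0.46476891, -142.40865185])}
wrist {'fovy': 60.83712965938702, 'cx': 312.0845337724669, 'cy': 192.88033402036376, 'tool_from_camera': array([[-1.19429430e-03, -2.90321854e-01,  9.56928312e-01,
        -1.42763377e+02],
       [ 9.99999252e-01, -9.53172622e-05,  1.21913075e-03,
         6.03870844e-02],
       [-2.62728511e-04,  9.56929053e-01,  2.90321751e-01,
        -7.50554089e+01],
       [ 0.00000000e+00,  0.00000000e+00,  0.00000000e+00,
         1.00000000e+00]])}
```

View pics/top0.png

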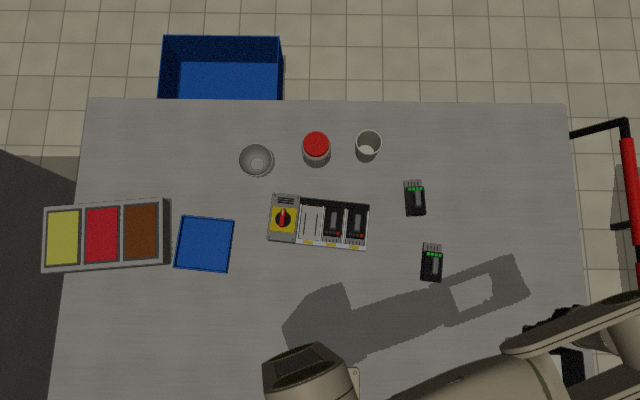

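View pics/side0.png

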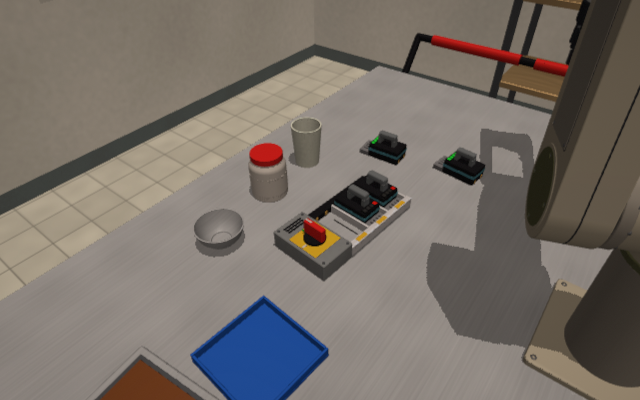

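```bash
cat >> h.py <<'E'
def comps(mask,P,amin=15):
    n,l,st,ce=cv2.connectedComponentsWithStats(mask.astype(np.uint8))
    for i in range(1,n):
        if st[i,4]>=amin:
            q=P[l==i]; q=q[~np.isnan(q[:,0])]
            if len(q): yield st[i,4],ce[i].round(1),np.median(q,0).round(1),q
def tool():
    s=r.sense(); print('t',s['time'],'tcp',np.round(s['tool_pos'],1),'F',np.round(s['ft_force'],1),'gap',round(s['finger_gap'],1),'J',np.round(s['joint_pos'],1)); M=rot(s['tcp_rot']); print(M.round(3)); return np.array(s['tool_pos']),M
def masks(im):
    h=cv2.cvtColor(im,cv2.COLOR_RGB2HSV).astype(int); H,S,V=h[...,0],h[...,1],h[...,2]
    return {'red':((H<8)|(H>172))&(S>150)&(V>80),'green':(H>45)&(H<80)&(S>130)&(V>60),'blue':(H>100)&(H<125)&(S>150),'yellow':(H>20)&(H<35)&(S>150)&(V>80)}
E
python3 - <<'E'
from h import *
tool()
d=np.load('c0.npz')
for n in 'ts':
    im,P=d[n+'i'],d[n+'P']
    for k,m in masks(im).items():
        for a,c,p,q in comps(m,P,4): 
            if a<3000 and p[2]<200 and abs(p[1])<600: print(n,k,a,c,p)
    ok=(P[...,2]>40)&(P[...,2]<140)&(P[...,0]>300)&(P[...,0]<800)
    for a,c,p,q in comps(ok,P,30): print(n,'high',a,c,p,np.nanpercentile(q,[2,98],axis=0).round(0).tolist())
E
```

```text
t 0.1 tcp [ 262.3 -539.1  230.3] F [ 0.9  0.1 -1. ] gap 85.3 J [-69.    7.5  85.3  -0.   87.3  -4.9]
[[-0.001  0.437 -0.899]
 [ 0.002 -0.899 -0.437]
 [-1.    -0.002 -0.   ]]
t red 500 [315.5 143.4] [754.4  27.6 118.4]
t red 67 [281.6 218.4] [529.5 125.5  83.6]
t red 8 [337.5 232.9] [495.3 -42.5  47.7]
t red 9 [361. 235.] [ 490.  -113.3   49.4]
t green 44 [415.1 188.3] [ 640.  -281.1   39.4]
t green 51 [433.7 254.1] [ 437.5 -333.1   40.2]
t blue 2843 [203.3 243.8] [460.4 372.    3.9]
t yellow 82 [275.6 210.5] [563.3 148.9  44.5]
t yellow 301 [285.3 222.1] [519.4 107.4  44.8]
t yellow 20 [307.2 241.8] [469.   47.9  29.1]
t yellow 24 [329.8 244.1] [463.7 -20.6  30.4]
t yellow 22 [353.  246.8] [456.  -90.6  30. ]
t high 798 [315.9 147.8] [742.4  26.2 116.5] [[711.0, -13.0, 46.0], [790.0, 66.0, 123.0]]
t high 450 [368.2 143.3] [ 778.5 -133.3   88. ] [[726.0, -167.0, 42.0], [799.0, -95.0, 117.0]]
t high 1552 [631.7 192.9] [ 632.5 -898.3  110.6] [[380.0, -920.0, 91.0], [789.0, -891.0, 120.0]]
t high 201 [253.6 156.8] [739.5 228.6  46.9] [[672.0, 165.0, 41.0], [777.0, 270.0, 53.0]]
t high 18
[... 1324 characters left out ...]
14.5   89.2] [[726.0, -164.0, 43.0], [799.0, -90.0, 115.0]]
s high 234 [386.2 139. ] [ 605.  -273.8   60.1] [[580.0, -291.0, 40.0], [642.0, -254.0, 73.0]]
s high 1543 [266.9 166.9] [735.4  49.9  95.9] [[711.0, -1.0, 43.0], [786.0, 75.0, 121.0]]
s high 264 [463.5 156.1] [ 408.1 -320.    61.4] [[379.0, -341.0, 40.0], [442.0, -307.0, 72.0]]
s high 1472 [366.2 193.5] [523.6 -41.7  48.2] [[486.0, -111.0, 41.0], [572.0, 3.0, 80.0]]
s high 504 [217.4 224.1] [736.5 216.9  47.1] [[671.0, 169.0, 40.0], [776.0, 273.0, 51.0]]
s high 2198 [312.6 239.7] [528.3 134.5  45.4] [[472.0, 84.0, 41.0], [612.0, 172.0, 86.0]]
s high 3624 [148.4 381.4] [539.2 517.9  73.4] [[453.0, 482.0, 68.0], [588.0, 578.0, 76.0]]
```

>>> move_arm --deltas '[[[-30, -409, -530], 31.5], [[-30, -409, -530], 31.5], [[-30, -409, -530], 31.5], [[-30, -409, -530], 31.5], [[-30, -409, -530], 31.5], [[-30, -409, -530], 31.5], [[-30, -409, -530], 31.5], [[-30, -409, -530], 31.5], [[-30, -409, -530], 31.5], [[-30, -409, -530], 31.5], [[-30, -409, -530], 31.5], [[-30, -409, -530], 31.5]]'

```text
time: 1.6
tool_pos: [560.4, 63.8, 260.3]
tcp_rot: [-48.3, 89.8, 126.4]
ft_force: [-0.4, -0.3, -0.8]
finger_gap: 85.4
```

Run:
```python
from h import *
tool()
im,d,P=cloud('wrist','w1'); np.savez('w1.npz',im=im,P=P)
for k,m in masks(im).items():
    for a,c,p,q in comps(m,P,40): print(k,a,c,p,cv2.minAreaRect(q[:,:2].astype(np.float32)))
a=cloud('top','top1')
```

```text
t 1.6 tcp [560.4  63.8 260.3] F [-0.4 -0.3 -0.8] gap 85.4 J [ 1.2  1.4 88.7  0.1 90.1 96.5]
[[-0.002 -0.093 -0.996]
 [ 0.002 -0.996  0.093]
 [-1.    -0.002  0.002]]
red 705 [254.1 195.7] [539.5 123.   85.3] ((540.2310180664062, 127.895751953125), (21.06061363220215, 50.934566497802734), 84.39359283447266)
red 63 [414.4 210. ] [497.4 -43.7  49.1] ((497.4533996582031, -43.33054733276367), (8.603029251098633, 12.335164070129395), 46.620635986328125)
green 106 [635.2  51.6] [ 641.1 -262.3   41.4] ((641.0137939453125, -262.3779296875), (11.488340377807617, 9.177013397216797), 5.107511043548584)
blue 15196 [ 73.5 251.9] [464.9 382.1   4.9] ((474.191650390625, 291.05731201171875), (179.6050567626953, 373.15826416015625), 5.016565322875977)
yellow 2142 [264.4 178.3] [556.8 109.3  46.4] ((538.7372436523438, 125.22334289550781), (73.99662017822266, 74.27909088134766), 84.50252532958984)
yellow 470 [234.7 206. ] [519.  154.5  46.3] ((521.2876586914062, 152.66891479492188), (22.27686309814453, 32.37383270263672), 85.29810333251953)
yellow 95 [331.7 232. ] [472.   50.   31.2] ((472.1529235839844, 48.84791946411133), (26.28034019470215, 6.998118877410889), 79.67642211914062)
yellow 115 [391.9 231.7] [466.3 -21.7  31.3] ((466.62457275390625, -21.405956268310547), (25.874645233154297, 7.464820384979248), 84.37084197998047)
yellow 129 [450.4 231.7] [459.7 -89.9  31.4] ((460.16802978515625, -90.525390625), (27.189363479614258, 7.864707946777344), 85.50066375732422)
```

View pics/w1.png

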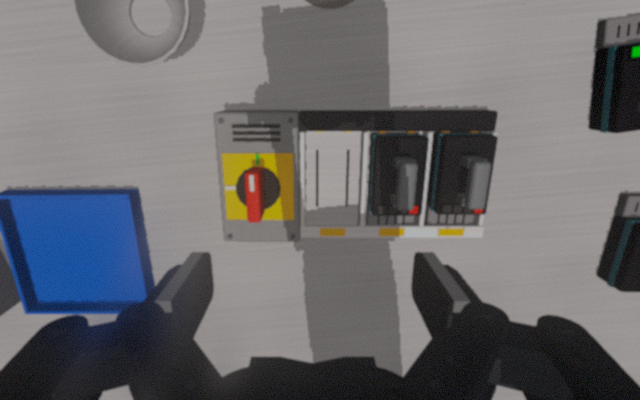

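View pics/top1.png

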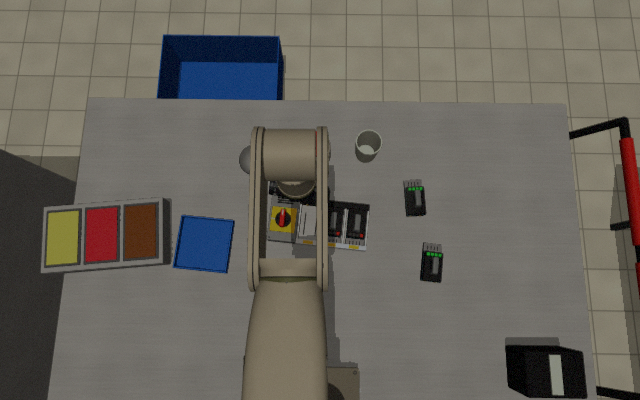

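Run:
```python
from h import *
z=np.load('w1.npz'); im,P=z['im'],z['P']
def rect(n,lo,hi,box):
    m=(P[...,2]>lo)&(P[...,2]<hi)&(P[...,0]>box[0])&(P[...,0]<box[1])&(P[...,1]>box[2])&(P[...,1]<box[3])
    for a,c,p,q in comps(m,P,60): print(n,a,c,p,[np.round(x,1) for x in cv2.minAreaRect(q[:,:2].astype(np.float32))],np.percentile(q[:,2],[5,95]).round(1))
rect('bartop',80,95,(450,620,80,180))
rect('handle',74,95,(450,620,-160,20))
rect('house',41,50,(440,640,60,200))
rect('case',43,54,(450,620,-160,20))
rect('fresh',58,90,(350,700,-400,-200))
rect('tray',17,30,(350,620,220,500))
rect('tray+',-5,12,(350,620,220,500))
rect('tub',100,140,(600,800,-50,120)); 
m=masks(im)['blue']
q=P[m]; q=q[(q[:,2]<30)&(q[:,0]>300)]; print(np.percentile(q,[1,50,99],axis=0).round(1)); 
t=q[q[:,2]>20]; print(len(t),cv2.minAreaRect(t[:,:2].astype(np.float32)))
# block top / lip
rect('lip',26,35,(440,640,-140,80))
```

```text
bartop 729 [253.3 196. ] [541.4 123.7  85.6] [array([539.7, 124.6]), array([14.3, 51.4]), np.float64(84.6)] [82.8 87. ]
handle 879 [406.5 185.4] [536.3 -26.8  79.5] [array([535.1, -27.9]), array([18.5, 48.7]), np.float64(85.4)] [76.1 80.9]
handle 917 [478.4 184.3] [530.9 -97.2  79.5] [array([529.8, -98.8]), array([18.2, 48.6]), np.float64(84.6)] [75.6 81. ]
house 8624 [259.1 171.6] [565.  120.3  45.4] [array([546.5, 124. ]), array([ 88.2, 144.2]), np.float64(84.7)] [43.6 47.2]
case 2937 [461.4 169.9] [542.4 -89.8  48. ] [array([531.8, -99.1]), array([56.4, 86.5]), np.float64(84.3)] [45.8 49.7]
case 3025 [397.3 171.4] [546.3 -20.4  48. ] [array([537. , -28.1]), array([56.3, 86.6]), np.float64(84.9)] [46.1 49.6]
tray 1329 [ 99.2 219.3] [536.8 294.   22.9] [array([510.2, 327.7]), array([208. , 106.7]), np.float64(42.2)] [18.  24.5]
tray 1356 [ 38.3 280.7] [418.8 444.3  22.1] [array([434.2, 425.8]), array([192.9, 101.3]), np.float64(34.8)] [17.5 24.2]
tray 272 [  6.  294.3] [419.6 472.4  22.7] [array([424.4, 472.9]), array([47.1,  6.3]), np.float64(7.5)] [17.7 28.9]
tray+ 16405 [113.1 17
[... 315 characters left out ...]
7.1]), array([183.6, 115.7]), np.float64(40.5)] [-1.7  9.8]
tray+ 77 [210.1 309.4] [357.7 224.5  -0.5] [array([358.8, 223. ]), array([11., 23.]), np.float64(61.3)] [-1.9  0.7]
[[384.4 287.7   2.9]
 [465.  382.1   4.9]
 [547.6 452.5  24.3]]
1729 ((501.6963806152344, 99.0147705078125), (180.95899963378906, 734.5467529296875), 7.104736804962158)
lip 3465 [383.9 209.5] [473.3   0.5  30.4] [array([532.1, -26.6]), array([218.8, 145.3]), np.float64(84.6)] [28.1 32. ]
lip 284 [445.4 160.5] [552.1 -73.   31.7] [array([548.2, -84.3]), array([ 53.1, 108.6]), np.float64(47.8)] [26.7 34.6]
lip 107 [373.6 164.3] [552.5  -1.3  31.7] [array([541.5,  -0.9]), array([20.8, 90.5]), np.float64(70.9)] [27.9 34.4]
```

>>> move_arm --deltas '[[[100, -58.7, 26], 0], [[100, -58.7, 26], 0], [[100, -58.7, 26], 0], [[140, -58.7, 26], 0], [[180, -58.7, 26], 0], [[202, -58.7, 26], 0], [[202, -58.7, 26], 0], [[202, -58.7, 26], 0]]' --jaw 0.2

```text
time: 2.7
tool_pos: [540.7, 121.2, 60.8]
tcp_rot: [-120.7, 89.9, 53.8]
ft_force: [1.0, 0.6, 1.3]
finger_gap: 51.3
```

>>> move_arm --deltas '[[[0, 0, 0], 0], [[0, 0, 0], 0], [[0, 0, 0], 0], [[0, 0, 0], 0], [[0, 0, 0], 0]]' --jaw -1 --squeeze 40

```text
time: 3.32
tool_pos: [542.5, 124.2, 63.1]
tcp_rot: [-127.7, 89.5, 46.9]
ft_force: [0.9, 13.4, 3.9]
finger_gap: 13.2
```

>>> move_arm --deltas '[[[0, -0.3, 2], -10], [[0, -0.3, 2], -20], [[0, -0.3, 2], -30], [[0, -0.3, 2], -40], [[0, -0.3, 2], -50], [[0, -0.3, 2], -60], [[0, -0.3, 2], -70], [[0, -0.3, 2], -80], [[0, -0.3, 2], -90], [[0, -0.3, 2], -92], [[0, -0.3, 2], -92]]'

```text
time: 4.7
tool_pos: [538.3, 129.5, 63.3]
tcp_rot: [176.3, 89.2, 82.8]
ft_force: [-9.4, 22.4, 4.8]
finger_gap: 13.1
```

>>> move_arm --deltas '[[[0, 0, 0], 0], [[0, 0, 0], 0], [[-80, 0, 0], 0], [[-120, 0, 0], 0], [[-120, 0, 0], 0], [[-120, 0, 0], 0]]' --jaw 0.2

```text
time: 5.45
tool_pos: [538.5, 127.5, 183.6]
tcp_rot: [170.8, 89.3, 77.4]
ft_force: [-0.0, -0.2, -0.5]
finger_gap: 51.1
```

Run:
```python
from h import *
tool()
im,d,P=cloud('wrist','w2')
m=(P[...,2]>80)&(P[...,2]<95)&(P[...,0]>400)&(P[...,0]<650)&(P[...,1]>50)&(P[...,1]<200)
for a,c,p,q in comps(m,P,60): print(a,c,p,cv2.minAreaRect(q[:,:2].astype(np.float32)))
```

```text
t 5.45 tcp [538.5 127.5 183.6] F [-0.  -0.2 -0.5] gap 51.1 J [ 7.5  1.5 96.6  0.7 81.7 10.9]
[[ 0.003  0.998 -0.06 ]
 [ 0.013 -0.06  -0.998]
 [-1.     0.002 -0.013]]
1229 [311.3 195.9] [539.2 127.6  85.9] ((539.125244140625, 125.85468292236328), (51.671363830566406, 13.953304290771484), 84.82131958007812)
```

>>> move_arm --deltas '[[[30, 14, 156], 92], [[52, 14, 156], 92], [[52, 14, 156], 92], [[52, 14, 156], 92], [[52, 14, 156], 92], [[52, 14, 156], 92], [[52, 14, 156], 92], [[52, 14, 156], 92], [[52, 14, 156], 92], [[52, 14, 156], 92], [[52, 14, 156], 92]]' --jaw 0

```text
time: 6.88
tool_pos: [541.6, -28.3, 127.2]
tcp_rot: [-78.2, 89.3, 96.4]
ft_force: [-0.0, 0.7, 0.7]
finger_gap: 42.6
```

Run:
```python
from h import *
p,M=tool()
t=np.array([543,-28.6,57]); print((M.T@(t-p)).round(1), np.degrees(np.arctan2(M[1,1],M[0,1])))
```

```text
t 6.875 tcp [541.6 -28.3 127.2] F [-0.   0.7  0.7] gap 42.6 J [ -8.9   3.  101.2   0.7  76.1  86.3]
[[-0.001 -0.093 -0.996]
 [ 0.013 -0.996  0.093]
 [-1.    -0.013  0.003]]
[70.2  1.  -1.6] -95.32380411037842
```

>>> move_arm --deltas '[[[40, 1, -1.6], 0], [[70, 1, -1.6], 0], [[70, 1, -1.6], 0], [[70, 1, -1.6], 0]]'

```text
time: 7.38
tool_pos: [543.6, -28.7, 58.3]
tcp_rot: [-82.6, 89.3, 92.1]
ft_force: [0.1, -0.2, 0.4]
finger_gap: 42.5
```

>>> move_arm --deltas '[[[0, 0, 0], 0], [[0, 0, 0], 0], [[0, 0, 0], 0], [[0, 0, 0], 0], [[0, 0, 0], 0]]' --jaw -1 --squeeze 30

```text
time: 8.0
tool_pos: [545.1, -28.8, 60.3]
tcp_rot: [-97.8, 89.3, 76.9]
ft_force: [-1.4, 1.6, 6.9]
finger_gap: 17.6
```

>>> move_arm --deltas '[[[-4, 0, 2], 0], [[-8, 0, 5], 0], [[-11, 0, 7], 0], [[-14, 0, 10], 0], [[-18, 0, 13], 0], [[-22, 0, 16], 0], [[-22, 0, 16], 0]]'

```text
time: 8.88
tool_pos: [527.7, -27.4, 81.6]
tcp_rot: [-86.2, 89.3, 88.5]
ft_force: [-0.2, -0.4, -8.7]
finger_gap: 17.0
```

```bash
cat >> h.py <<'E'
def packs(n,name=None,box=(300,800,-500,500),off=0):
    im,d,P=cloud(n,name)
    for k in('red','green'):
        for a,c,p,q in comps(masks(im)[k],P,4): print(k,a,c,p)
    return im,d,P
E
python3 - <<'E'
from h import *
tool()
im,d,P=cloud('side','side1')
cv2.imwrite('pics/s1c.png',cv2.resize(im[120:300,250:470,::-1],None,fx=3,fy=3))
im,d,P=packs('wrist','w3')
E
```

```text
t 8.875 tcp [527.7 -27.4  81.6] F [-0.2 -0.4 -8.7] gap 17.0 J [ -9.    3.7 105.5   0.8  70.9  86. ]
[[ 0.    -0.092 -0.996]
 [ 0.013 -0.996  0.092]
 [-1.    -0.013  0.001]]
red 2068 [ 22.8 254. ] [542.5 108.9  83.2]
red 11 [ 51.1 235.1] [543.8 105.5  65.6]
red 5 [ 58.4 237.4] [543.5 100.1  67.7]
green 120 [ 31.8 180.5] [569.5 122.1  47.5]
```

View pics/s1c.png

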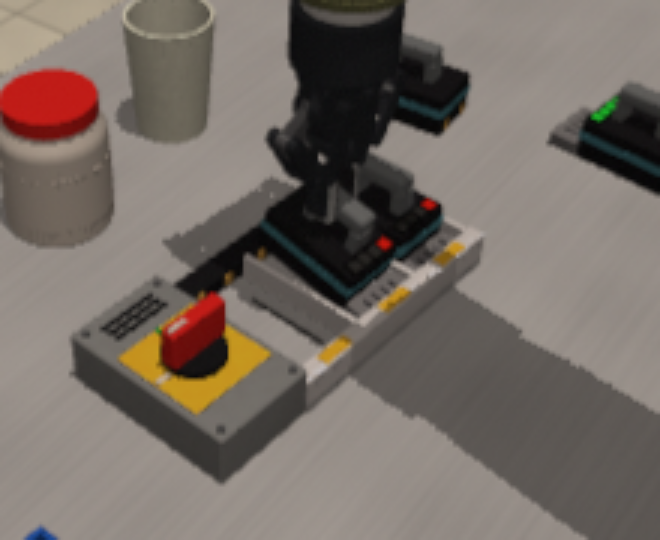

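>>> move_arm --deltas '[[[-4, 0, 4], 0], [[-4, 0, 4], 0], [[-4, 0, -5], 0], [[-6, 0, -14], 0], [[-10, 0, -14], 0], [[-25, 0, -14], 0], [[-50, 0, -14], 0], [[-80, 0, -14], 0], [[-110, 0, -14], 0], [[-110, 0, -14], 0]]'

```text
time: 10.22
tool_pos: [544.3, -30.5, 196.0]
tcp_rot: [-121.3, 89.2, 53.4]
ft_force: [0.6, -1.4, -4.9]
finger_gap: 17.1
```

Run:
```python
from h import *
p,M=tool()
im,d,P=cloud('side','side2')
cv2.imwrite('pics/s2c.png',cv2.resize(im[60:300,250:470,::-1],None,fx=2.5,fy=2.5))
print((M.T@(np.array([486.2,410.1,190])-p)).round(1))
```

```text
t 10.225 tcp [544.3 -30.5 196. ] F [ 0.6 -1.4 -4.9] gap 17.1 J [-9.1 -0.4 97.1  0.7 82.9 86.1]
[[ 0.008 -0.092 -0.996]
 [ 0.011 -0.996  0.092]
 [-1.    -0.012 -0.007]]
[  10.5 -433.3   98.3]
```

View pics/s2c.png

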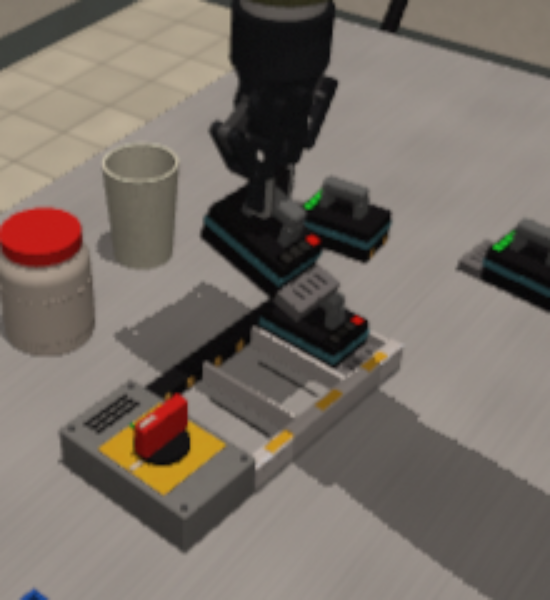

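>>> move_arm --deltas '[[[5, -433, 98], 0], [[5, -433, 98], 0], [[5, -433, 98], 0], [[5, -433, 98], 0], [[5, -433, 98], 0], [[5, -433, 98], 0], [[5, -433, 98], 0], [[5, -433, 98], 0], [[10, -433, 98], 0], [[10, -433, 98], 0]]'

```text
time: 11.52
tool_pos: [484.9, 408.2, 186.5]
tcp_rot: [-99.4, 89.4, 75.3]
ft_force: [-0.6, -0.4, -5.1]
finger_gap: 17.3
```

Run:
```python
from h import *
p,M=tool()
print((M.T@(np.array([486.2,410.1,58])-p)).round(1), np.degrees(np.arctan2(M[1,1],M[0,1])))
```

```text
t 11.525 tcp [484.9 408.2 186.5] F [-0.6 -0.4 -5.1] gap 17.3 J [ 35.2  13.5  83.2   0.4  82.9 130.5]
[[ 0.003 -0.093 -0.996]
 [ 0.01  -0.996  0.093]
 [-1.    -0.01  -0.002]]
[128.5  -0.8  -0.9] -95.33245977004765
```

>>> move_arm --deltas '[[[50, -1, -2], 0], [[85, -1, -2], 0], [[95, -1, -2], 0], [[102, -1, -2], 0], [[108, -1, -2], 0], [[114, -1, -2], 0], [[119, -1, -2], 0], [[124, -1, -2], 0], [[128, -1, -2], 0], [[128, -1, -2], 0]]'

```text
time: 12.78
tool_pos: [496.2, 413.1, 69.5]
tcp_rot: [-133.9, 88.4, 40.8]
ft_force: [7.8, -8.3, 31.2]
finger_gap: 17.4
```

>>> move_arm --deltas '[[[0, 0, 0], 0], [[0, 0, 0], 0], [[0, 0, 0], 0], [[-60, 0, 0], 0], [[-120, 0, 0], 0], [[-120, 0, 0], 0], [[-120, 0, 0], 0]]' --jaw 0

```text
time: 13.65
tool_pos: [493.2, 410.9, 188.6]
tcp_rot: [-133.4, 88.5, 41.3]
ft_force: [1.0, 0.4, -0.7]
finger_gap: 42.3
```

```bash
cat >> h.py <<'E'
def high(P,lo,hi,box,amin=60):
    m=(P[...,2]>lo)&(P[...,2]<hi)&(P[...,0]>box[0])&(P[...,0]<box[1])&(P[...,1]>box[2])&(P[...,1]<box[3])
    for a,c,p,q in comps(m,P,amin): print('high',lo,a,c,p,[np.round(x,1) for x in cv2.minAreaRect(q[:,:2].astype(np.float32))],'z',np.percentile(q[:,2],[5,95]).round(1))
E
python3 - <<'E'
from h import *
p,M=tool()
im,d,P=cloud('wrist','w4')
high(P,68,90,(350,600,280,480)); high(P,36,55,(350,600,280,480))
print(((M.T@(np.array([537.8,-99.5,140])-p))).round(1))
E
```

```text
t 13.65 tcp [493.2 410.9 188.6] F [ 1.   0.4 -0.7] gap 42.3 J [ 35.1  13.7  82.8   0.2  82.  130.5]
[[ 0.02  -0.093 -0.995]
 [ 0.017 -0.995  0.093]
 [-1.    -0.019 -0.018]]
high 68 1367 [312.7 196.5] [491.8 412.7  86.1] [array([491.6, 412.9]), array([17.8, 52.1]), np.float64(85.0)] z [75.  89.6]
high 68 97 [239.  239.4] [455.6 478.5  69.2] [array([457.5, 478.4]), array([22.8,  3.5]), np.float64(0.8)] z [68.2 70.6]
high 36 407 [313.3 125.7] [542.3 407.6  46.9] [array([541.9, 408.5]), array([56.5,  5.3]), np.float64(84.8)] z [36.7 53.6]
high 36 761 [335.1 208.6] [470.4 395.8  52.2] [array([474.5, 395.2]), array([19.2, 45. ]), np.float64(82.5)] z [49.6 54.7]
high 36 692 [291.2 209.2] [473.  433.8  52.1] [array([474.8, 433.7]), array([17.9, 39. ]), np.float64(88.2)] z [49.4 54.6]
high 36 325 [243.5 214.3] [470.2 477.7  45.6] [array([468. , 477.4]), array([52.2,  1.1]), np.float64(5.6)] z [36.8 53.9]
[ 40.6 504.8 -91.2]
```

View pics/w4.png

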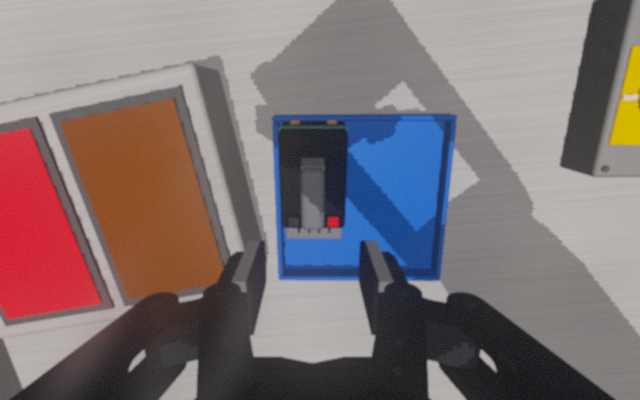

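>>> move_arm --deltas '[[[60, 0, 4], 0], [[100, 0, 4], 0], [[123, 0, 4], 0], [[123, 0, 4], 0], [[123, 0, 4], 0]]'

```text
time: 14.32
tool_pos: [490.7, 412.7, 64.1]
tcp_rot: [-132.5, 88.7, 42.1]
ft_force: [-1.0, 0.2, 0.4]
finger_gap: 42.5
```

>>> move_arm --deltas '[[[0, 0, 0], 0], [[0, 0, 0], 0], [[0, 0, 0], 0], [[0, 0, 0], 0], [[0, 0, 0], 0]]' --jaw -1 --squeeze 25

```text
time: 14.95
tool_pos: [491.6, 413.2, 65.8]
tcp_rot: [-133.7, 88.5, 41.0]
ft_force: [-1.7, -1.1, 6.0]
finger_gap: 17.5
```

>>> move_arm --deltas '[[[-8, 0, 0], 0], [[-12, 0, 12], 0], [[-12, 0, 24], 0], [[-4, 0, 20], 0], [[0, 0, 17], 0], [[4, 0, 14], 0], [[8, 0, 11], 0], [[11, 0, 8], 0], [[13, 0, 8], 0], [[13, 0, 8], 0], [[6, 0, 8], 0], [[5, 0, 8], 0]]'

```text
time: 16.45
tool_pos: [484.0, 414.3, 60.9]
tcp_rot: [-133.5, 88.5, 41.2]
ft_force: [-0.5, -0.2, -4.9]
finger_gap: 17.3
```

Run:
```python
from h import *
p,M=tool()
im,d,P=cloud('side','side3')
high(P,68,90,(350,600,280,480)); high(P,36,60,(350,600,280,480))
```

```text
t 16.45 tcp [484.  414.3  60.9] F [-0.5 -0.2 -4.9] gap 17.3 J [3.590e+01 1.950e+01 8.970e+01 1.000e-01 6.930e+01 1.312e+02]
[[ 0.02  -0.093 -0.995]
 [ 0.017 -0.995  0.093]
 [-1.    -0.019 -0.018]]
high 68 450 [229.8 350.3] [472.1 416.9  81.7] [array([476., 416.]), array([44. , 37.4]), np.float64(28.5)] z [70.1 87.5]
high 36 1122 [235.  368.1] [454.3 428.3  50.5] [array([477. , 416.3]), array([56.5, 81.8]), np.float64(84.6)] z [39.2 53.1]
```

>>> move_arm --deltas '[[[3, 0, 0], 0], [[3, 0, 0], 0], [[3, 0, 0], 0], [[-60, 0, 0], 0], [[-120, 0, 0], 0], [[-120, 0, 0], 0], [[-120, 0, 0], 0]]' --jaw 0

```text
time: 17.38
tool_pos: [481.6, 412.2, 181.0]
tcp_rot: [-133.7, 88.5, 41.0]
ft_force: [0.1, -0.8, -0.9]
finger_gap: 42.6
```

Run:
```python
from h import *
p,M=tool()
im,d,P=cloud('wrist','w5')
high(P,68,90,(350,600,280,480)); high(P,36,60,(350,600,280,480)); high(P,15,35,(350,600,280,480))
print(((M.T@(np.array([537.8,-99.5,140])-p))).round(1))
```

```text
t 17.375 tcp [481.6 412.2 181. ] F [ 0.1 -0.8 -0.9] gap 42.6 J [3.580e+01 1.270e+01 8.470e+01 1.000e-01 8.100e+01 1.312e+02]
[[ 0.02  -0.093 -0.995]
 [ 0.018 -0.995  0.093]
 [-1.    -0.02  -0.019]]
high 68 1461 [312.7 192.7] [484.1 413.8  76.6] [array([482.5, 414.2]), array([17.8, 48.8]), np.float64(85.2)] z [73.4 77.9]
high 68 155 [237.4 234.4] [451.1 478.4  69.3] [array([454.9, 478. ]), array([33.7,  4.4]), np.float64(1.3)] z [68.1 70.5]
high 36 5032 [313.6 175.3] [493.4 410.6  45. ] [array([484.3, 413.8]), array([56.1, 87. ]), np.float64(84.9)] z [43.4 46.5]
high 36 512 [241.8 210.1] [466.3 477.3  48. ] [array([464.6, 477.1]), array([61.3,  1.2]), np.float64(5.8)] z [37.4 58.7]
high 15 4515 [369.2 182.7] [477.4 358.3  23.4] [array([464.2, 369.9]), array([164.2, 163.8]), np.float64(85.2)] z [16.7 24.8]
high 15 155 [313.5 128.4] [527.7 410.2  26.6] [array([527.4, 410. ]), array([56.3,  1.4]), np.float64(84.9)] z [18.  33.9]
high 15 396 [248.4 206.3] [462.1 476.8  24.9] [array([459.4, 476.6]), array([69.1,  1.1]), np.float64(5.6)] z [15.9 33.8]
high 15 956 [313.8 238.3] [422.  419.6  18.9] [array([421.9, 419.7]), array([55.6, 18.5]), np.float64(84.3)] z [17.7 20. ]
[  33.   505.  -102.9]
```

>>> move_arm --deltas '[[[0, 505, -103], 0], [[0, 505, -103], 0], [[0, 505, -103], 0], [[0, 505, -103], 0], [[0, 505, -103], 0], [[0, 505, -103], 0], [[0, 505, -103], 0], [[10, 505, -103], 0], [[33, 505, -103], 0], [[33, 505, -103], 0], [[33, 505, -103], 0]]'

```text
time: 18.8
tool_pos: [536.4, -99.1, 138.4]
tcp_rot: [-128.2, 88.6, 46.5]
ft_force: [0.1, -0.4, -0.1]
finger_gap: 43.2
```

Run:
```python
from h import *
p,M=tool()
im,d,P=cloud('wrist','w6')
high(P,74,95,(450,620,-160,-60))
print(((M.T@(np.array([537.8,-99.5,57])-p))).round(1))
```

```text
t 18.8 tcp [536.4 -99.1 138.4] F [ 0.1 -0.4 -0.1] gap 43.2 J [-16.7   2.  100.9   1.2  76.5  78.4]
[[ 0.016 -0.093 -0.996]
 [ 0.017 -0.996  0.093]
 [-1.    -0.019 -0.015]]
high 74 1990 [315.3 223.2] [531.  -99.3  79.6] [array([529.2, -99.3]), array([17.7, 49.6]), np.float64(84.3)] z [76.8 80.8]
[81.4  1.8 -0.2]
```

>>> move_arm --deltas '[[[40, 2, 0], 0], [[70, 2, 0], 0], [[81, 2, 0], 0], [[81, 2, 0], 0], [[81, 2, 0], 0]]'

```text
time: 19.48
tool_pos: [539.6, -99.7, 60.1]
tcp_rot: [-136.7, 88.5, 38.0]
ft_force: [-1.1, 0.3, 0.0]
finger_gap: 42.6
```

>>> move_arm --deltas '[[[0, 0, 0], 0], [[0, 0, 0], 0], [[0, 0, 0], 0], [[0, 0, 0], 0], [[0, 0, 0], 0]]' --jaw -1 --squeeze 30

```text
time: 20.1
tool_pos: [540.9, -100.0, 61.9]
tcp_rot: [-141.4, 88.4, 33.3]
ft_force: [-1.5, 0.8, 6.5]
finger_gap: 17.1
```

>>> move_arm --deltas '[[[-4, 0, 2], 0], [[-8, 0, 5], 0], [[-11, 0, 7], 0], [[-14, 0, 10], 0], [[-18, 0, 13], 0], [[-22, 0, 16], 0], [[-24, 0, 18], 0], [[-25, 0, 10], 0], [[-26, 0, 2], 0], [[-28, 0, 0], 0], [[-60, 0, 0], 0], [[-100, 0, 0], 0]]'

```text
time: 21.6
tool_pos: [537.9, -101.3, 161.7]
tcp_rot: [-137.2, 88.5, 37.6]
ft_force: [0.0, -1.4, -4.7]
finger_gap: 17.4
```

Run:
```python
from h import *
p,M=tool()
im,d,P=cloud('side','side4')
cv2.imwrite('pics/s4c.png',cv2.resize(im[60:300,250:470,::-1],None,fx=2.5,fy=2.5))
print((M.T@(np.array([463,340.3,185])-p)).round(1))
```

```text
t 21.6 tcp [ 537.9 -101.3  161.7] F [ 0.  -1.4 -4.7] gap 17.4 J [-16.8   0.9  99.6   1.2  78.7  78.2]
[[ 0.021 -0.091 -0.996]
 [ 0.016 -0.996  0.092]
 [-1.    -0.018 -0.019]]
[ -17.8 -433.2  114.7]
```

View pics/s4c.png

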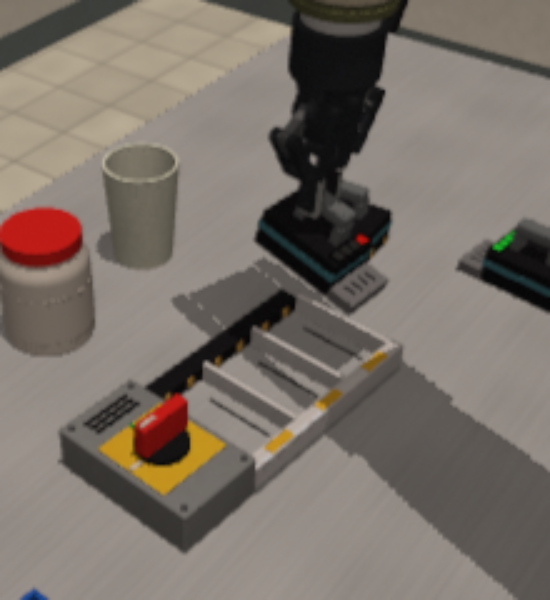

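>>> move_arm --deltas '[[[-25, -100, 50], 0], [[-25, -433, 112], 0], [[-25, -433, 112], 0], [[-25, -433, 112], 0], [[-25, -433, 112], 0], [[-25, -433, 112], 0], [[-25, -433, 112], 0], [[-25, -433, 112], 0], [[-18, -433, 112], 0], [[-18, -433, 112], 0], [[-18, -433, 112], 0]]'

```text
time: 23.02
tool_pos: [469.2, 337.3, 190.5]
tcp_rot: [-151.9, 88.2, 22.7]
ft_force: [0.1, -0.4, -4.5]
finger_gap: 17.0
```

Run:
```python
from h import *
p,M=tool()
print((M.T@(np.array([466,340.3,85])-p)).round(1))
```

```text
t 23.025 tcp [469.2 337.3 190.5] F [ 0.1 -0.4 -4.5] gap 17.0 J [ 30.8   3.6  93.7  -0.3  80.9 126.2]
[[ 0.03  -0.093 -0.995]
 [ 0.012 -0.996  0.094]
 [-0.999 -0.015 -0.028]]
[105.4  -1.    6.5]
```

>>> move_arm --deltas '[[[60, -1, 6], 0], [[100, -1, 6], 0], [[108, -1, 4], 0], [[112, -1, 1], 0], [[116, -1, -2], 0], [[120, -1, -5], 0], [[124, -1, -8], 0], [[128, -1, -10], 0], [[132, -1, -11], 0], [[137, -1, -11], 0], [[137, -1, -11], 0], [[128, -1, -11], 0]]'

```text
time: 24.52
tool_pos: [485.2, 339.4, 64.5]
tcp_rot: [-151.5, 88.0, 23.1]
ft_force: [-0.9, 0.2, -5.8]
finger_gap: 17.7
```

>>> move_arm --deltas '[[[0, 0, 0], 0], [[0, 0, 0], 0], [[0, 0, 0], 0], [[-60, 0, 0], 0], [[-120, 0, 0], 0], [[-120, 0, 0], 0], [[-120, 0, 0], 0]]' --jaw 0

```text
time: 25.4
tool_pos: [481.3, 337.7, 184.1]
tcp_rot: [-151.5, 88.0, 23.2]
ft_force: [0.0, -0.1, -0.5]
finger_gap: 42.5
```

Run:
```python
from h import *
p,M=tool()
im,d,P=cloud('wrist','w7')
high(P,68,90,(350,600,280,480)); high(P,36,60,(350,600,280,480))
im,d,P=cloud('top')
high(P,60,90,(350,800,-450,-200),30);high(P,36,49,(350,800,-450,-200),30)
```

```text
t 25.4 tcp [481.3 337.7 184.1] F [ 0.  -0.1 -0.5] gap 42.5 J [ 30.2   5.2  92.7  -0.2  80.1 125.6]
[[ 0.032 -0.093 -0.995]
 [ 0.014 -0.996  0.094]
 [-0.999 -0.017 -0.031]]
high 68 1479 [218.9 201.2] [483.6 412.2  76.4] [array([482., 414.]), array([18.6, 49.6]), np.float64(84.7)] z [70.8 77.7]
high 68 1390 [313.  202.6] [476.2 339.5  76.6] [array([474.7, 339.8]), array([17.7, 48.6]), np.float64(85.1)] z [73.4 77.8]
high 68 473 [154.9 261.4] [431.  477.5  69.4] [array([442.9, 477.4]), array([76. ,  8.3]), np.float64(3.0)] z [68.2 70.6]
high 36 4753 [231.6 182.8] [494.1 404.9  44.9] [array([484.3, 413.8]), array([56.5, 87. ]), np.float64(84.7)] z [42.4 46.7]
high 36 4864 [313.7 184.7] [485.9 336.4  45. ] [array([476.4, 339.5]), array([56. , 87.2]), np.float64(85.0)] z [43.2 46.4]
high 36 1412 [163.7 234.8] [450.2 475.6  48.9] [array([448.4, 475.4]), array([95.8,  2.9]), np.float64(5.2)] z [37.3 58.9]
high 60 102 [417.6 197.5] [ 602.8 -283.2   69.9] [array([ 604.4, -283.4]), array([46.6, 18.5]), np.float64(2.5)] z [65.  74.4]
high 60 111 [434.9 264.9] [ 403.4 -327.1   70.2] [array([ 403.6, -327.6]), array([18.6, 47.5]), np.float64(87.8)] z [63.7 74.6]
high 36 329 [415.2 200.4] [ 599.4 -277.    39.4] [array([ 603.2, -283. ]), array([88.5, 56.2]), np.float64(2.6)] z [36.5 43.8]
high 36 349 [431.9 266.4] [ 399.  -321.6   39.5] [array([ 402.1, -327.2]), array([56.5, 87.1]), np.float64(84.4)] z [36.6 43.7]
```

>>> move_arm --deltas '[[[-10, 607, -181], -8], [[-10, 607, -181], -8], [[-10, 607, -181], -8], [[-10, 607, -181], -8], [[-10, 607, -181], -8], [[-10, 607, -181], -8], [[-10, 607, -181], -8], [[-10, 607, -181], -8], [[-5, 607, -181], -8], [[-5, 607, -181], -8], [[-5, 607, -181], -8], [[-5, 607, -181], -8]]'

```text
time: 27.0
tool_pos: [602.7, -284.2, 181.0]
tcp_rot: [-154.1, 88.3, 28.4]
ft_force: [-0.7, 1.1, -0.6]
finger_gap: 42.4
```

Run:
```python
from h import *
p,M=tool()
im,d,P=cloud('wrist','w8')
high(P,64,90,(350,750,-400,-200)); high(P,33,50,(350,750,-400,-200))
for a,c,pp,q in comps(masks(im)['green'],P,20): print('green',a,c,pp)
```

```text
t 27.0 tcp [ 602.7 -284.2  181. ] F [-0.7  1.1 -0.6] gap 42.4 J [-30.4  18.2  78.3   1.5  82.7  56.8]
[[ 0.026  0.045 -0.999]
 [ 0.014 -0.999 -0.044]
 [-1.    -0.013 -0.027]]
high 64 1427 [312.8 184.9] [ 610.6 -282.9   71.6] [array([ 609.2, -282.8]), array([48.6, 17.8]), np.float64(3.1)] z [68.4 72.9]
high 33 4860 [313.4 175.2] [ 613.  -283.3   40. ] [array([ 606.7, -283. ]), array([87.7, 56.1]), np.float64(3.2)] z [38.4 41.7]
high 33 1099 [347.2 345.1] [ 441.7 -323.4   40. ] [array([ 434.1, -326.4]), array([47.4, 33.1]), np.float64(85.2)] z [34.4 41.8]
green 316 [298.4 139.1] [ 641.6 -269.    41.2]
green 159 [319.2 139. ] [ 642.4 -286.4   41.2]
green 161 [333.1 138.9] [ 643.  -297.9   41.3]
green 425 [352.3 346.6] [ 440.6 -328.7   40.9]
```

>>> move_arm --deltas '[[[60, 1, 7], 0], [[110, 1, 7], 0], [[132, 1, 7], 0], [[132, 1, 7], 0], [[132, 1, 7], 0]]'

```text
time: 27.68
tool_pos: [601.4, -283.2, 52.5]
tcp_rot: [-161.2, 88.1, 21.4]
ft_force: [0.1, -0.3, 1.1]
finger_gap: 42.9
```

>>> move_arm --deltas '[[[0, 0, 0], 0], [[0, 0, 0], 0], [[0, 0, 0], 0], [[0, 0, 0], 0], [[0, 0, 0], 0], [[-20, 0, 0], 0], [[-60, 0, 0], 0], [[-120, 0, 0], 0], [[-120, 0, 0], 0], [[-120, 0, 0], 0]]' --jaw -1 --squeeze 20

```text
time: 28.92
tool_pos: [597.6, -284.6, 172.8]
tcp_rot: [-161.7, 88.1, 20.9]
ft_force: [0.8, 0.0, -4.6]
finger_gap: 17.4
```

Run:
```python
from h import *
p,M=tool()
im,d,P=cloud('side','side5')
cv2.imwrite('pics/s5c.png',cv2.resize(im[20:200,300:500,::-1],None,fx=2.5,fy=2.5))
```

```text
t 28.925 tcp [ 597.6 -284.6  172.8] F [ 0.8  0.  -4.6] gap 17.4 J [-30.7  17.5  79.9   1.5  81.4  56.4]
[[ 0.03   0.047 -0.998]
 [ 0.012 -0.999 -0.046]
 [-0.999 -0.01  -0.031]]
```

View pics/s5c.png

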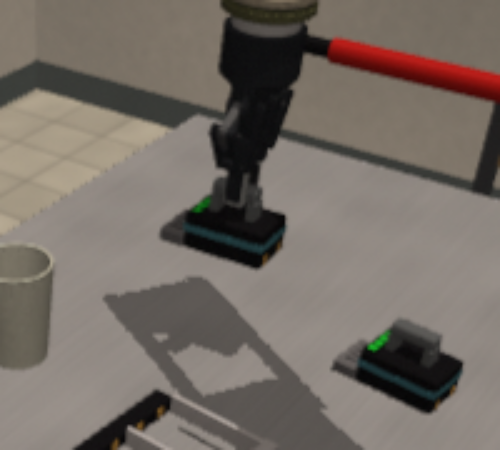

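>>> move_arm --deltas '[[[0, -30, 0], -10], [[0, -60, 0], -20], [[0, -90, 5], -30], [[0, -120, 10], -41], [[0, -150, 15], -51], [[0, -180, 20], -62], [[0, -210, 24], -72], [[0, -240, 28], -83], [[0, -256, 28], -93], [[0, -256, 28], -104], [[0, -256, 28], -114], [[0, -256, 28], -124]]' --squeeze 30

```text
time: 30.48
tool_pos: [555.3, -29.4, 170.6]
tcp_rot: [83.4, 88.4, 30.4]
ft_force: [-1.0, -0.3, -3.1]
finger_gap: 17.4
```

Run:
```python
from h import *
p,M=tool()
y=np.degrees(np.arctan2(M[1,1],M[0,1])); print('turn',y-84.8,(M.T@(np.array([557.9,-29.7,130])-p)).round(1))
```

```text
t 30.475 tcp [555.3 -29.4 170.6] F [-1.  -0.3 -3.1] gap 17.4 J [ -9.    1.5  98.    1.   79.3 -46.1]
[[ 0.023  0.798  0.602]
 [ 0.014  0.602 -0.799]
 [-1.     0.027  0.003]]
turn -47.797042106173016 [40.6  0.8  1.7]
```

>>> move_arm --deltas '[[[0, 1, 2], -10], [[0, 1, 2], -20], [[0, 1, 2], -30], [[0, 1, 2], -40], [[20, 1, 2], -47.8], [[40, 1, 2], -47.8], [[40, 1, 2], -47.8], [[40, 1, 2], -47.8]]'

```text
time: 31.48
tool_pos: [558.0, -29.8, 130.4]
tcp_rot: [37.1, 88.5, 31.8]
ft_force: [-0.1, -0.3, -3.9]
finger_gap: 17.2
```

Run:
```python
from h import *
p,M=tool()
y=np.degrees(np.arctan2(M[1,1],M[0,1])); print('yaw',y,(M.T@(np.array([557.9,-29.7,80])-p)).round(1))
im,d,P=cloud('side')
cv2.imwrite('pics/s6c.png',cv2.resize(im[100:300,260:480,::-1],None,fx=2.5,fy=2.5))
im,d,P=cloud('wrist','w9')
# pack case edges: points on case top
high(P,p[2]-53+33,p[2]-53+47,(430,650,-90,40)); 
for a,c,pp,q in comps(masks(im)['green'],P,20): print('green',a,c,pp)
```

```text
t 31.475 tcp [558.  -29.8 130.4] F [-0.1 -0.3 -3.9] gap 17.2 J [ -9.    4.   99.8   1.   75.1 -93.9]
[[ 0.022  0.092  0.995]
 [ 0.014  0.996 -0.093]
 [-1.     0.016  0.021]]
yaw 84.70971104811393 [50.3 -0.7 -1.1]
high 110.35202496069016 8110 [311.8 192.5] [531.2 -26.4 114.9] [array([541.9, -27.7]), array([56.2, 54.8]), np.float64(85.0)] z [112.5 116.4]
green 444 [275.2 170.9] [521.2 -43.4 114.9]
green 456 [299.5 170.7] [522.2 -31.9 115. ]
green 465 [323.5 170.4] [523.3 -20.6 115.1]
green 443 [347.8 170.3] [524.3  -9.  115.1]
green 76 [527.5 190.8] [569.5 122.3  47.5]
```

View pics/s6c.png

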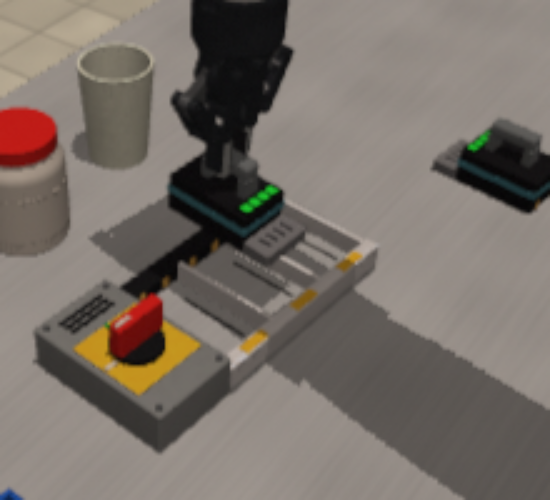

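>>> move_arm --deltas '[[[40, -0.7, -1], 0], [[48, -0.7, -1], 0], [[52, -0.7, -1], 0], [[54, -0.7, -1], 0], [[56, -0.7, -1], 0], [[58, -0.7, -1], 0], [[59, -0.7, -1], 0], [[59, -0.7, -1], 0]]'

```text
time: 32.58
tool_pos: [561.2, -29.7, 78.0]
tcp_rot: [29.6, 88.2, 24.4]
ft_force: [-16.3, 3.5, 29.5]
finger_gap: 17.2
```

```bash
cat >> h.py <<'E'
D=np.array([535.5,-27.7,0]); RD=R.from_euler('z',-5.2,degrees=True).as_matrix()
def dk(q): return (RD.T@(np.array(q)-D)).round(1)
def state(name=None):
    p,M=tool(); print('TCP dock',dk(p),'yaw',np.degrees(np.arctan2(M[1,1],M[0,1])).round(1))
    im,d,P=cloud('wrist',name)
    L=[(a,c,pp) for a,c,pp,q in comps(masks(im)['green'],P,60) if 350<pp[0]<600]
    for a,c,pp in L: print('lamp',a,c,dk(pp))
    return p,M,im,P
E
python3 - <<'E'
from h import *
p,M,im,P=state('w10')
E
```

```text
t 32.575 tcp [561.2 -29.7  78. ] F [-16.3   3.5  29.5] gap 17.2 J [ -8.9   7.4 101.9   1.1  69.1 -94. ]
[[ 0.029  0.091  0.995]
 [ 0.013  0.996 -0.091]
 [-1.     0.016  0.027]]
TCP dock [25.8  0.3 78. ] yaw 84.8
lamp 454 [299.4 169.9] [-10.7  -5.1  62.5]
lamp 457 [323.6 169.8] [-10.6   6.3  62.6]
lamp 459 [347.8 169.5] [-10.7  17.7  62.5]
lamp 439 [274.9 169.9] [-10.7 -16.7  62.5]
lamp 129 [587.3 215.3] [ 19.7 152.2  47.6]
```

>>> move_arm --deltas '[[[-2, 0, 0], 0], [[-2, 0, 0], 0], [[-2, 0, 0], 0]]'

```text
time: 33.0
tool_pos: [561.0, -29.8, 79.7]
tcp_rot: [29.9, 88.2, 24.7]
ft_force: [-0.1, -0.1, -2.2]
finger_gap: 17.5
```

>>> move_arm --deltas '[[[0, 0, 0], 0], [[0, 0, 0], 0], [[0, 0, 0], 0], [[0, 0, 0], 0]]' --jaw -0.4

```text
time: 33.5
tool_pos: [561.1, -29.8, 79.8]
tcp_rot: [29.8, 88.2, 24.5]
ft_force: [-0.4, 0.1, 0.3]
finger_gap: 25.9
```

Run:
```python
from h import *
p,M,im,P=state('w11')
im,d,P=cloud('side')
cv2.imwrite('pics/s7c.png',cv2.resize(im[100:300,260:480,::-1],None,fx=2.5,fy=2.5))
```

```text
t 33.5 tcp [561.1 -29.8  79.8] F [-0.4  0.1  0.3] gap 25.9 J [ -8.9   7.3 101.9   1.1  69.3 -94. ]
[[ 0.029  0.091  0.995]
 [ 0.013  0.996 -0.092]
 [-1.     0.016  0.027]]
TCP dock [25.7  0.2 79.8] yaw 84.8
lamp 380 [277.  156.5] [-15.3 -16.5  55. ]
lamp 381 [300.1 156.3] [-15.2  -5.   55. ]
lamp 395 [323.5 156.3] [-15.2   6.6  54.9]
lamp 392 [346.5 155.6] [-15.5  18.   54.9]
lamp 126 [584.9 214.3] [ 19.8 152.2  47.7]
```

View pics/s7c.png

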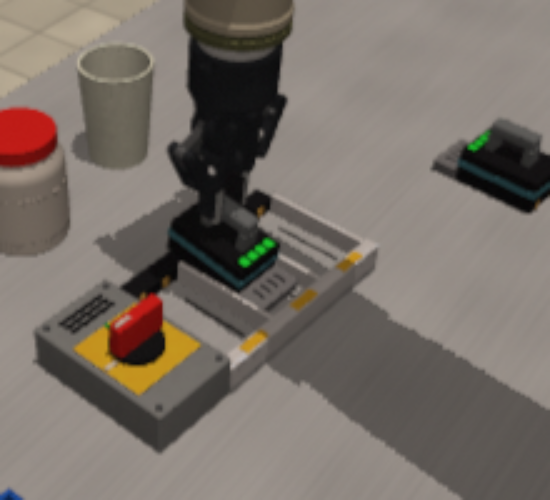

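>>> move_arm --deltas '[[[4, 0, 0], 0], [[4, 0, 0], 0], [[4, 0, 0], 0], [[4, 0, 0], 0], [[4, 0, 0], 0]]' --jaw -1 --squeeze 20

```text
time: 34.22
tool_pos: [562.2, -29.7, 78.0]
tcp_rot: [28.0, 88.1, 22.8]
ft_force: [-6.3, 1.7, 15.9]
finger_gap: 17.7
```

>>> move_arm --deltas '[[[0, 0, -5], 0], [[0, 0, -10], 0], [[0, 0, -15], 0], [[0, 0, -19], 0], [[0, 0, -22], 0], [[0, 0, -24], 0], [[0, 0, -24], 0]]'

```text
time: 35.1
tool_pos: [538.3, -27.5, 77.3]
tcp_rot: [27.9, 88.1, 22.7]
ft_force: [2.2, -0.4, 1.0]
finger_gap: 17.6
```

Run:
```python
from h import *
p,M,im,P=state('w12')
```

```text
t 35.1 tcp [538.3 -27.5  77.3] F [ 2.2 -0.4  1. ] gap 17.6 J [ -9.1   3.9 105.8   1.1  68.7 -94.2]
[[ 0.031  0.091  0.995]
 [ 0.013  0.996 -0.091]
 [-0.999  0.016  0.03 ]]
TCP dock [ 2.7  0.5 77.3] yaw 84.8
lamp 398 [299.5 155. ] [-39.2  -5.   54.7]
lamp 407 [323.2 155.3] [-39.1   6.6  54.7]
lamp 401 [346.4 154.9] [-39.2  17.9  54.6]
lamp 389 [276.1 155.3] [-39.2 -16.5  54.6]
lamp 103 [577.3 254. ] [ 19.9 152.1  47.6]
```

>>> move_arm --deltas '[[[3, 0, 2], 0], [[6, 0, 4], 0], [[9, 0, 5], 0], [[12, 0, 7], 0], [[15, 0, 8], 0], [[18, 0, 8], 0], [[20, 0, 8], 0], [[20, 0, 8], 0], [[15, 0, 8], 0], [[14, 0, 8], 0]]'

```text
time: 36.4
tool_pos: [546.3, -28.1, 62.8]
tcp_rot: [28.5, 88.1, 23.3]
ft_force: [4.1, -1.0, -3.3]
finger_gap: 17.8
```

>>> move_arm --deltas '[[[0, 0, 0], 0], [[0, 0, 0], 0], [[0, 0, 0], 0], [[-20, 0, 0], 0], [[-60, 0, 0], 0], [[-60, 0, 0], 0], [[-60, 0, 0], 0]]' --jaw 0

```text
time: 37.28
tool_pos: [544.3, -28.8, 122.5]
tcp_rot: [28.8, 88.1, 23.6]
ft_force: [0.5, -0.4, 0.2]
finger_gap: 42.5
```

Run:
```python
from h import *
p,M,im,P=state('w13')
high(P,74,95,(450,620,-160,20)); high(P,43,56,(450,620,-160,20))
```

```text
t 37.275 tcp [544.3 -28.8 122.5] F [ 0.5 -0.4  0.2] gap 42.5 J [ -9.1   1.9 102.8   1.   73.7 -94.1]
[[ 0.03   0.091  0.995]
 [ 0.013  0.996 -0.091]
 [-0.999  0.016  0.028]]
TCP dock [  8.8  -0.3 122.5] yaw 84.8
lamp 271 [284.8 132. ] [-36.7 -15.9  49.4]
lamp 275 [303.1 131.9] [-36.7  -4.4  49.3]
lamp 270 [321.6 131.9] [-36.8   7.1  49.3]
lamp 279 [340.  131.9] [-36.8  18.4  49.2]
lamp 73 [531.5 213.6] [ 19.8 152.1  47.5]
high 74 2494 [313.6 194.7] [529.7 -25.7  79.8] [array([532.2, -25.8]), array([18. , 49.6]), np.float64(85.4)] z [77. 81.]
high 43 7837 [312.3 175.4] [524.8 -25.8  48.3] [array([534.2, -25.9]), array([56.3, 87.7]), np.float64(84.9)] z [46.7 49.8]
```

>>> move_arm --deltas '[[[-30, 0, 0], 10], [[-60, -30, -10], 20], [[-60, -80, -30], 30], [[-60, -120, -50], 41], [[-60, -160, -60], 51], [[-60, -200, -70], 62], [[-60, -240, -90], 72], [[-60, -280, -105], 83], [[-60, -310, -112], 93], [[-60, -310, -112], 104], [[-60, -310, -112], 114], [[-60, -310, -112], 124]]'

```text
time: 38.83
tool_pos: [401.5, -327.4, 171.9]
tcp_rot: [160.0, 88.3, 30.4]
ft_force: [0.2, -0.3, 0.6]
finger_gap: 43.0
```

>>> move_arm --deltas '[[[0, 0, 0], 10], [[0, 0, 0], 20], [[0, 0, 0], 30], [[0, 0, 0], 41], [[0, 0, 0], 51], [[0, 0, 0], 54], [[0, 0, 0], 54]]'

```text
time: 39.7
tool_pos: [400.9, -326.8, 170.4]
tcp_rot: [-141.2, 88.3, 35.2]
ft_force: [0.3, -1.0, -0.4]
finger_gap: 42.7
```

Run:
```python
from h import *
p,M,im,P=state('w14')
high(P,64,90,(300,750,-450,-200)); high(P,33,50,(300,750,-450,-200))
for a,c,pp,q in comps(masks(im)['green'],P,20): print('green',a,c,pp)
```

```text
t 39.7 tcp [ 400.9 -326.8  170.4] F [ 0.3 -1.  -0.4] gap 42.7 J [-46.1  -3.7 103.2   1.7  80.3  47.2]
[[ 0.024 -0.062 -0.998]
 [ 0.017 -0.998  0.062]
 [-1.    -0.019 -0.023]]
TCP dock [-106.9 -310.   170.4] yaw -93.6
lamp 169 [296.7 138.9] [ -67.  -294.1   41.2]
lamp 165 [311.  139.5] [ -67.3 -305.5   41.2]
lamp 171 [325.4 140.4] [ -67.4 -316.8   41.1]
lamp 166 [339.9 141.1] [ -67.7 -328.6   41.2]
high 64 1535 [316.  187.9] [ 408.8 -328.1   71.6] [array([ 406.8, -328. ]), array([18. , 50.2]), np.float64(83.5)] z [68.6 73. ]
high 33 5192 [316.4 177. ] [ 411.5 -329.    40. ] [array([ 405.2, -327.8]), array([56.1, 87.6]), np.float64(83.7)] z [38.4 41.7]
green 169 [296.7 138.9] [ 442.1 -314.5   41.2]
green 165 [311.  139.5] [ 440.8 -325.8   41.2]
green 171 [325.4 140.4] [ 439.7 -337.1   41.1]
green 166 [339.9 141.1] [ 438.3 -348.8   41.2]
```

>>> move_arm --deltas '[[[60, 2.8, 2.9], 2.8], [[100, 2.8, 2.9], 2.8], [[121, 2.8, 2.9], 2.8], [[121, 2.8, 2.9], 2.8], [[121, 2.8, 2.9], 2.8]]'

```text
time: 40.38
tool_pos: [401.4, -327.9, 50.5]
tcp_rot: [-141.2, 88.3, 32.6]
ft_force: [0.2, 0.4, -0.2]
finger_gap: 42.7
```

>>> move_arm --deltas '[[[0, 0, 0], 0], [[0, 0, 0], 0], [[0, 0, 0], 0], [[0, 0, 0], 0], [[0, 0, 0], 0], [[-20, 0, 0], 0], [[-60, 0, 0], 0], [[-120, 0, 0], 0], [[-120, 0, 0], 0]]' --jaw -1 --squeeze 30

```text
time: 41.5
tool_pos: [400.7, -332.5, 176.5]
tcp_rot: [-158.6, 88.1, 15.1]
ft_force: [0.8, -0.6, -4.8]
finger_gap: 17.3
```

Run:
```python
from h import *
p,M=tool()
t=D+RD@np.array([25.5,-70,0]); t[2]=172
print(t,(M.T@(t-p)).round(1),np.degrees(np.arctan2(M[1,1],M[0,1])))
```

```text
t 41.5 tcp [ 400.7 -332.5  176.5] F [ 0.8 -0.6 -4.8] gap 17.3 J [-46.5  -4.1 102.9   1.7  80.3  49.5]
[[ 0.032 -0.109 -0.994]
 [ 0.009 -0.994  0.109]
 [-0.999 -0.012 -0.031]]
[554.55077155 -99.7230387  172.        ] [  11.5 -248.1 -127.3] -96.26134858391329
```

>>> move_arm --deltas '[[[0, -20, -10], -10], [[0, -40, -20], -20], [[0, -70, -36], -30], [[0, -100, -51], -41], [[0, -130, -67], -51], [[0, -160, -82], -62], [[0, -190, -97], -72], [[0, -220, -113], -83], [[5, -248, -127], -93], [[8, -248, -127], -104], [[8, -248, -127], -114], [[8, -248, -127], -124]]'

```text
time: 43.0
tool_pos: [552.7, -99.3, 172.9]
tcp_rot: [80.6, 88.3, 18.7]
ft_force: [-0.6, 0.3, -5.4]
finger_gap: 16.8
```

>>> move_arm --deltas '[[[0, 0, 0], -10], [[0, 0, 0], -20], [[0, 0, 0], -30], [[0, 0, 0], -41], [[0, 0, 0], -51], [[0, 0, 0], -57], [[0, 0, 0], -57]]'

```text
time: 43.88
tool_pos: [551.6, -99.0, 171.0]
tcp_rot: [27.2, 88.4, 22.3]
ft_force: [0.6, -0.0, -6.4]
finger_gap: 17.4
```

Run:
```python
from h import *
p,M,im,P=state('w15')
t=D+RD@np.array([25.5,-70,0]); t[2]=78
print((M.T@(t-p)).round(1))
```

```text
t 43.875 tcp [551.6 -99.  171. ] F [ 0.6 -0.  -6.4] gap 17.4 J [ -16.1    2.1   97.3    1.    79.3 -101.3]
[[ 0.025  0.086  0.996]
 [ 0.01   0.996 -0.086]
 [-1.     0.013  0.024]]
TCP dock [ 22.5 -69.5 171. ] yaw 85.1
lamp 838 [404.7 105. ] [-36.8   2.4  49.2]
lamp 466 [275.4 173.5] [-12.9 -86.3 158.5]
lamp 470 [299.8 173.5] [-13.1 -74.9 158.7]
lamp 476 [324.5 173.5] [-13.1 -63.4 158.8]
lamp 478 [349.5 173.5] [-13.1 -51.9 159. ]
[93.  -1.7  0.8]
```

>>> move_arm --deltas '[[[50, -1.5, -2], 0], [[80, -1.8, -2], 0], [[90, -2, -2], 0], [[93, -2, -2], 0], [[93, -2, -2], 0], [[93, -2, -2], 0]]'

```text
time: 44.68
tool_pos: [553.2, -100.2, 79.9]
tcp_rot: [23.6, 88.3, 18.6]
ft_force: [1.1, -0.7, -5.2]
finger_gap: 17.6
```

Run:
```python
from h import *
p,M,im,P=state('w16')
```

```text
t 44.675 tcp [ 553.2 -100.2   79.9] F [ 1.1 -0.7 -5.2] gap 17.6 J [ -16.1    7.4  101.7    1.1   69.5 -101.4]
[[ 0.029  0.088  0.996]
 [ 0.01   0.996 -0.088]
 [-1.     0.012  0.028]]
TCP dock [ 24.2 -70.6  79.9] yaw 85.0
lamp 461 [421.8 113.5] [-36.9 -16.   49.3]
lamp 453 [445.  113.5] [-37.1  -4.4  49.4]
lamp 459 [468.2 113.5] [-37.    7.3  49.3]
lamp 461 [491.2 113.5] [-37.   18.5  49.2]
lamp 469 [275.4 173.5] [-11.3 -87.3  67.4]
lamp 463 [299.9 173.4] [-11.4 -75.9  67.5]
lamp 476 [324.5 173.5] [-11.3 -64.4  67.8]
lamp 476 [349.5 173.5] [-11.5 -52.9  67.9]
```

>>> move_arm --deltas '[[[3, 0, 0], 0], [[3, 0, 0], 0], [[3, 0, 0], 0]]'

```text
time: 45.1
tool_pos: [553.1, -100.1, 76.7]
tcp_rot: [24.0, 88.3, 18.9]
ft_force: [0.4, -0.5, -5.5]
finger_gap: 17.5
```

>>> move_arm --deltas '[[[0, 0, 0], 0], [[0, 0, 0], 0], [[0, 0, 0], 0], [[0, 0, 0], 0]]' --jaw -0.4

```text
time: 45.6
tool_pos: [553.2, -100.2, 77.0]
tcp_rot: [23.5, 88.3, 18.5]
ft_force: [0.3, -0.5, 0.2]
finger_gap: 25.5
```

Run:
```python
from h import *
p,M,im,P=state('w17')
```

```text
t 45.6 tcp [ 553.2 -100.2   77. ] F [ 0.3 -0.5  0.2] gap 25.5 J [ -16.1    7.6  101.8    1.    69.1 -101.4]
[[ 0.029  0.088  0.996]
 [ 0.01   0.996 -0.088]
 [-1.     0.012  0.028]]
TCP dock [ 24.2 -70.5  77. ] yaw 85.0
lamp 464 [423.7 113.7] [-37.1 -15.8  49.2]
lamp 447 [447.2 113.9] [-36.9  -4.5  49.2]
lamp 457 [471. 114.] [-37.    7.2  49.2]
lamp 458 [494.2 114.1] [-37.   18.5  49.3]
lamp 403 [278.1 158.4] [-16.3 -86.6  54.9]
lamp 400 [301.5 158.4] [-16.2 -75.3  55. ]
lamp 392 [325.4 158.6] [-16.2 -63.6  54.9]
lamp 400 [348.5 158.4] [-16.2 -52.4  55. ]
```

>>> move_arm --deltas '[[[1, 0, 0], 0], [[1, 0, 0], 0], [[1, 0, 0], 0], [[1, 0, 0], 0], [[1, 0, 0], 0]]' --jaw -1 --squeeze 20

```text
time: 46.28
tool_pos: [553.4, -100.0, 76.5]
tcp_rot: [23.6, 88.3, 18.5]
ft_force: [-2.5, 1.7, 5.0]
finger_gap: 17.4
```

>>> move_arm --deltas '[[[0, 0, -5], 0], [[0, 0, -10], 0], [[0, 0, -15], 0], [[0, 0, -19], 0], [[0, 0, -22], 0], [[0, 0, -23], 0], [[0, 0, -23], 0]]'

```text
time: 47.15
tool_pos: [530.7, -98.0, 76.1]
tcp_rot: [23.0, 88.2, 17.9]
ft_force: [3.8, -1.5, 2.5]
finger_gap: 17.5
```

Run:
```python
from h import *
p,M,im,P=state('w18')
```

```text
t 47.15 tcp [530.7 -98.   76.1] F [ 3.8 -1.5  2.5] gap 17.5 J [ -16.6    4.3  105.5    1.1   68.7 -101.9]
[[ 0.029  0.088  0.996]
 [ 0.01   0.996 -0.088]
 [-1.     0.012  0.028]]
TCP dock [  1.6 -70.5  76.1] yaw 85.0
lamp 395 [276.5 158.5] [-38.8 -87.4  54.6]
lamp 399 [300.  158.5] [-38.9 -75.8  54.7]
lamp 405 [323.7 158.5] [-38.8 -64.5  54.8]
lamp 409 [347.6 158.2] [-39.1 -52.9  55. ]
lamp 421 [419.2 160. ] [-36.9 -16.1  49.3]
lamp 410 [442.1 159.7] [-37.   -4.6  49.3]
lamp 430 [464.8 160. ] [-36.9   7.1  49.2]
lamp 425 [487.3 160. ] [-36.9  18.3  49.3]
```

Same state as with the first pack; swing it down, release, and check.

>>> move_arm --deltas '[[[3, 0, 2], 0], [[6, 0, 4], 0], [[9, 0, 5], 0], [[12, 0, 7], 0], [[15, 0, 8], 0], [[18, 0, 8], 0], [[20, 0, 8], 0], [[20, 0, 8], 0], [[15, 0, 8], 0], [[14, 0, 8], 0]]'

```text
time: 48.45
tool_pos: [538.7, -98.6, 61.4]
tcp_rot: [23.8, 88.3, 18.8]
ft_force: [3.7, -0.8, -4.7]
finger_gap: 17.5
```

>>> move_arm --deltas '[[[0, 0, 0], 0], [[0, 0, 0], 0], [[0, 0, 0], 0], [[-20, 0, 0], 0], [[-100, 0, 0], 0], [[-100, 0, 0], 0], [[-100, 0, 0], 0]]' --jaw 0

```text
time: 49.32
tool_pos: [537.0, -99.9, 163.1]
tcp_rot: [20.3, 88.1, 15.2]
ft_force: [0.5, -0.1, -0.1]
finger_gap: 42.6
```

Run:
```python
from h import *
p,M,im,P=state('w19')
high(P,74,95,(450,620,-160,20)); high(P,43,56,(450,620,-160,20)); high(P,80,95,(450,620,80,180))
t=np.array([539.3,125.3,150]); print((M.T@(t-p)).round(1),np.degrees(np.arctan2(M[1,1],M[0,1])))
im,d,P=cloud('top'); high(P,60,95,(350,800,-450,480),25)
```

```text
t 49.325 tcp [537.  -99.9 163.1] F [ 0.5 -0.1 -0.1] gap 42.6 J [-1.660e+01 -1.000e-01  1.004e+02  1.000e+00  7.810e+01 -1.017e+02]
[[ 0.032  0.088  0.996]
 [ 0.009  0.996 -0.088]
 [-0.999  0.011  0.031]]
TCP dock [  8.  -71.8 163.1] yaw 85.0
lamp 194 [289.5 124.4] [-36.8 -87.   49.3]
lamp 412 [328.6 124.2] [-37.1 -57.7  49.3]
lamp 825 [408.9 124.5] [-36.8   2.   49.3]
lamp 197 [305.  124.5] [-36.7 -75.6  49.4]
high 74 1756 [313.6 176.8] [523.8 -96.5  79.8] [array([525.3, -96.8]), array([17.8, 48.8]), np.float64(85.8)] z [77.  81.1]
high 74 1795 [415.3 176.7] [530.  -27.2  79.7] [array([531.8, -25.8]), array([18.9, 49. ]), np.float64(84.9)] z [76.2 81. ]
high 43 5905 [312.9 163.1] [519.8 -96.1  48.3] [array([527.6, -96.7]), array([56.1, 87.4]), np.float64(85.0)] z [46.6 49.8]
high 43 5608 [399.8 162.9] [525.3 -34.5  48.2] [array([534.1, -26. ]), array([56.5, 87.4]), np.float64(84.9)] z [46.4 49.9]
high 80 804 [620.8 169.9] [536.1 108.5  85.4] [array([537.1, 112. ]), array([27.3, 14.8]), np.float64(85.7)] z [81.1 86.8]
[ 15.1 224.4 -18. ] 84.95855921843552
high 60 125 [369.8 138.1] [ 7
[... 381 characters left out ...]
22.   77.6] [array([530.8, -23.1]), array([ 9.8, 48. ]), np.float64(81.2)] z [72.6 80.7]
high 60 100 [281.9 217.4] [535.4 123.5  83.4] [array([536.5, 123.7]), array([51.9, 14.7]), np.float64(83.8)] z [66.  87.3]
high 60 79 [356.  225.1] [516.  -96.2  77.2] [array([519.9, -97.4]), array([17.4, 42.2]), np.float64(85.7)] z [69.3 82.4]
high 60 117 [184.4 235. ] [478.5 410.6  74.3] [array([479.4, 412.6]), array([20.5, 49.5]), np.float64(82.1)] z [66.4 79.1]
high 60 111 [209.1 238.1] [471.1 336.3  74.4] [array([471.5, 338.3]), array([18.5, 49.8]), np.float64(84.3)] z [67.6 79.2]
high 60 82 [162.1 249.9] [431.6 476.2  66.9] [array([442.2, 476. ]), array([91.4,  9.1]), np.float64(1.1)] z [61.3 71.4]
```

>>> move_arm --deltas '[[[5, 30, -5], 10], [[5, 80, -10], 20], [[5, 130, -15], 30], [[5, 180, -18], 41], [[10, 224, -18], 51], [[10, 224, -18], 61], [[10, 224, -18], 71], [[10, 224, -18], 81], [[10, 224, -18], 90.2], [[10, 224, -18], 90.2], [[10, 224, -18], 90.2]]' --jaw 0.2

```text
time: 50.8
tool_pos: [536.2, 125.4, 150.6]
tcp_rot: [117.5, 88.5, 22.4]
ft_force: [0.3, -0.2, -0.1]
finger_gap: 51.0
```

Run:
```python
from h import *
p,M=tool()
im,d,P=cloud('wrist','w20'); high(P,80,95,(450,620,80,180))
t=np.array([539.2,125.5,59]); print((M.T@(t-p)).round(1),np.degrees(np.arctan2(M[1,1],M[0,1])))
```

```text
t 50.8 tcp [536.2 125.4 150.6] F [ 0.3 -0.2 -0.1] gap 51.0 J [  7.6   1.4 100.2   0.4  76.9  12.5]
[[ 0.024  0.996 -0.088]
 [ 0.01  -0.088 -0.996]
 [-1.     0.023 -0.012]]
high 80 1616 [312.3 206.8] [539.1 128.1  85.9] [array([539.2, 125.9]), array([51.5, 13.8]), np.float64(84.5)] z [83.5 87.2]
[91.7  0.8  0.7] -5.0557907117045
```

>>> move_arm --deltas '[[[50, 0.8, 0.5], 0], [[80, 0.8, 0.5], 0], [[91, 0.8, 0.5], 0], [[91, 0.8, 0.5], 0], [[91, 0.8, 0.5], 0]]'

```text
time: 51.48
tool_pos: [540.8, 125.9, 61.8]
tcp_rot: [115.8, 88.3, 20.8]
ft_force: [-0.2, 0.2, -0.7]
finger_gap: 51.3
```

>>> move_arm --deltas '[[[0, 0, 0], 0], [[0, 0, 0], 0], [[0, 0, 0], 0], [[0, 0, 0], 0], [[0, 0, 0], 0]]' --jaw -1 --squeeze 40

```text
time: 52.1
tool_pos: [538.3, 126.5, 63.0]
tcp_rot: [121.2, 88.6, 26.2]
ft_force: [-19.0, 0.1, 19.8]
finger_gap: 13.2
```

>>> move_arm --deltas '[[[0, 0, 0], 10], [[0, 0, 0], 20], [[0, 0, 0], 30], [[0, 0, 0], 40], [[0, 0, 0], 50], [[0, 0, 0], 60], [[0, 0, 0], 70], [[0, 0, 0], 80], [[0, 0, 0], 90], [[0, 0, 0], 92], [[0, 0, 0], 92]]'

```text
time: 53.48
tool_pos: [539.0, 125.0, 63.3]
tcp_rot: [-153.9, 88.6, 19.1]
ft_force: [4.8, -6.0, -3.1]
finger_gap: 13.0
```

>>> move_arm --deltas '[[[0, 0, 0], 0], [[0, 0, 0], 0], [[0, 0, 0], 0], [[-60, 0, 0], 0], [[-120, 0, 0], 0], [[-170, 0, 0], 0], [[-170, 0, 0], 0], [[-170, 0, 0], 0]]' --jaw 0.2

```text
time: 54.48
tool_pos: [534.9, 123.7, 232.9]
tcp_rot: [-153.6, 88.6, 19.4]
ft_force: [-0.1, 0.0, -0.1]
finger_gap: 51.2
```

Run:
```python
from h import *
p,M=tool()
im,d,P=cloud('wrist','w21'); high(P,80,95,(450,620,80,180));high(P,74,95,(450,620,-160,20)); high(P,43,56,(450,620,-160,20))
im,d,P=cloud('side','s21');high(P,66,90,(380,600,300,460),25)
```

```text
t 54.475 tcp [534.9 123.7 232.9] F [-0.1  0.  -0.1] gap 51.2 J [  7.5  -1.9  94.8   0.3  85.7 104.4]
[[ 0.023 -0.121 -0.992]
 [ 0.008 -0.993  0.122]
 [-1.    -0.011 -0.022]]
high 80 893 [312.4 176.2] [540.7 124.6  85.7] [array([539.2, 124.9]), array([14., 52.]), np.float64(84.0)] z [83.4 87.1]
high 74 1261 [562.7 159.3] [528.4 -94.5  79.5] [array([526.8, -96.5]), array([18.9, 49.8]), np.float64(86.5)] z [75.5 81. ]
high 74 1171 [481.8 161.3] [534.8 -24.6  79.5] [array([533.4, -25.9]), array([17.9, 50.1]), np.float64(84.8)] z [75.7 80.9]
high 43 3895 [535.3 147.3] [537.7 -87.3  48.1] [array([528.8, -96.9]), array([57.1, 88.4]), np.float64(84.7)] z [45.7 50. ]
high 43 3738 [462.7 149.1] [545.  -17.3  48.1] [array([535.3, -26.4]), array([56.5, 88. ]), np.float64(84.9)] z [45.9 49.8]
high 66 338 [264.7 320. ] [467.9 344.1  75.8] [array([470.4, 341.9]), array([18.1, 50.4]), np.float64(86.0)] z [67.9 77.9]
high 66 392 [228.1 350.1] [475.6 417.7  76.1] [array([478.2, 416. ]), array([18. , 49.6]), np.float64(84.7)] z [68.7 78.2]
```

View pics/w21.png

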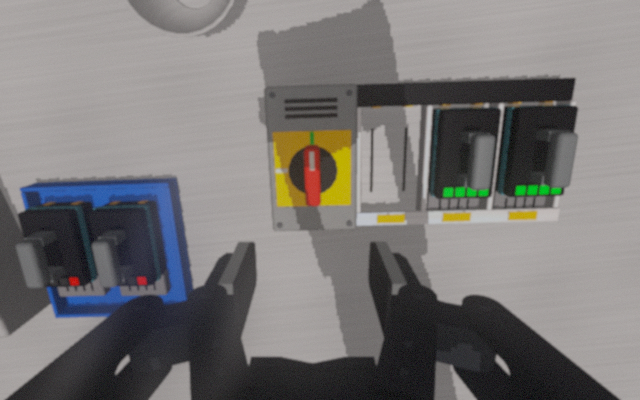

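The picture shows the bar along the bays (312,177), which is ON. Both green-lamp packs are seated at about (465,150) and (538,150), and both red-lamp packs lie flat in the blue tray. The gripper touches nothing, so I'm handing in.

```bash
python3 -c "
from bench import r
print(r.hand_in())"
```

```text
the job is handed in; nothing more can be done
None
```

The battery swap is finished and handed in at about 54 s of the 210 s allowed; the hand-in itself reports no verdict.

**What I did:**
- Only two spent and two charged packs were present. I turned the isolator OFF first.
- I swung both spent packs out of bays 1 and 0 and laid them in the returns tray. The first one caught on the tray wall and stayed tilted, so I gripped it again and set it flat.
- The tool can't tilt, so for each charged pack I rested the terminal end on the block and let the toe drop. I then slid the toe under the lip and swung the pack down flat, into bays 1 and 0.
- I turned the isolator back ON last. Bay 2 was empty at the start and stays empty.

**What the last checks showed:**
- **Isolator:** the bar lies along the bays, so it is ON.
- **Charged packs:** case tops sit level at about 48 mm and handles at about 80 mm, which are the seated heights. Handle centres read about 2–4 mm from nominal along the bays and 1.6 mm or less across. Views from opposite sides differed by about 1.5 mm.
- **Spent packs:** both are flat, with handle tops at about 77–78 mm and within roughly 46 mm of the tray centre.
- **Bystanders:** I never worked near the tub, cup or bowl. I did not measure their positions at the end.
- **Robot:** the gripper was open, clear of everything, with no load on the wrist.

**Disagreement:** the tool drifted about 1.5–2° off vertical during the run. It did not affect the result.

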